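# Load and start the vial shaker

## Robot

A 6-joint arm with a two-finger parallel gripper is mounted at the origin on the work surface. World frame = base frame: x ahead of the robot, y to its left, z up, the work surface at z = 0. Lengths are in m, angles in rad, forces in N, time in s.
With the tool pointing down it reaches from about 0.35 to 0.85 m from the base axis. Payload 8.1 kg.
Tool frame: the origin (TCP) lies at the very end of the fingers, on their centre line; the grasp point (between the pads) lies 19 mm behind it; x points along the fingers, y is the direction in which the jaws open and shut, and the axes are right-handed (so a half turn about x gives the same grasp; the last joint's range is limited). The gripper opens to 93 mm and grips with 3 to 60 N. Pads are 15 mm wide; open, the fingers measure 128 mm over their backs; the gripper's body (75 mm by 188 mm) begins 65 mm behind the grasp point.
Start: joints at [1.248, 0.13, 1.488, -0, 1.523, -0.085], TCP at [0.141, 0.583, 0.219] pointing down, gripper open.
Joint ranges: [-2.96, 2.96], [-0.89, 2.26], [0.02, 2.5], [-1.34, 4.48], [0, 2.73], [-2.66, 2.66]. Speed limits (rad/s): [2.39, 2.39, 2.79, 3.14, 3.14, 3.14].

## Interface

Orientations are given as a rotation vector (axis times angle).
In Python, from plant import * gives the robot as it stands. The module is installed in compiled form; this text tells all that it offers.
- The arm moves only by the tool apply_moves, never from a script. Its argument "series" is a list of rows, each an object with "jaw": the gripper's target within -1 to 1 (shut at 1, half-way at 0, fully open at -1); "linear": the shift along the tool's x, y, z normalised to -1 to 1, where 1 is 0.6 m, a list of three; "roll": the turn about the tool's x normalised to -1 to 1, where 1 is 30 degrees. A call has 1 to 20 rows; each row is the pose to reach, as a shift and turn from the pose measured when the call began, along the tool's axes at that moment; what a row does not reach only later rows make up. A row lasts 1/8 s, in which the tool goes at most 62.5 mm and 10.7 degrees, less where a joint would pass 70% of its speed; a pose out of reach is approached as far as the arm can. A call with a number of a shift or a turn outside -1 to 1 is refused whole. A call with a gripper value outside its range is refused whole. The fingers move at their own pace and stop on an object; "force" is the grip in N (left out, the last holds). Time passes only in rows, so rows that repeat a pose let the fingers close. It gives the time, the measured TCP pose, the force and the opening at its end, in the units of the state.
- read_state(): the state, without advancing time (a new reading comes with each control period).
- read_camera(name): name is "scene" or "side" or "wrist"; returns a dict with "pixels" (420x560x3 uint8, blue, green, red), "intrinsics" (3x3 intrinsics, pixels), "rvec" (rotation vector, rad) and "tvec" (3), from world to camera coordinates, as OpenCV has them; the wrist camera has in their place "tool_from_camera" (4x4, takes a point from camera to tool coordinates, whose origin is the TCP and whose axes are the tool frame's). Camera axes: x right, y down, z forward; pixel columns grow to the right and rows downward; lengths in m; the calibration is good to about 2 mm. A picture is of the moment at which its call begins: read the wrist's pose just before it. There is no depth.
- close_job(): hands the job in, once; it reports no verdict.
The state is a dict: "t": time; "q": joint angles; "dq": joint speeds; "joint_torque": joint torques, N m; "tool_pos": TCP position; "orientation": TCP orientation; "force": force on the tool from outside, world axes, zero at the start; "wrist_torque": the same for the moment, N m; "opening": finger opening in m.
Only numpy, scipy, OpenCV 4.12 (cv2) and the standard library are available. Lean on these libraries where they do the work, as an engineer would, in place of code of your own. Each camera call takes 0.05 s, during which the arm holds its last target. There are 200 camera calls.

## Task

Set the empty metal tray down into the bed of the shaker so that it lies flat and its edge holds down the little tray-presence lever, stand every specimen jar upright in the tray, and swing the latch arm over the end of the tray until it rests fully in its catch. Only once it is latched, slide the dust cover aside, press the start button fully down, let it come up again and slide the cover fully back over it. Leave the tip box, wash bottle and tube rack where they stand.

Things in the scene. Friction and masses are not known exactly. Their poses are not given: they have to be found in the camera images.
- shaker: low beige bench shaker, fixed, deck 60 mm above the bench. Origin on the bench under the centre of the tray bed; x away from its front face (170 mm deep), y along its long side (-125 to +190 mm), z up. The bed (x +-45, y +-106 mm) is edged by steel guides 16 mm above the deck, leaving the tray 5 mm play all round. Control end with dust cover: y 118 to 190
- nest (a point): centre of the tray bed, 68 mm above the bench, at the height of the two steel strips on which the tray's underside rests; axes as the shaker's
- presence (a joint): tray-presence lever, a 14 mm wide, 34 mm long blade at the middle of the bed's far (+x) side, hinged at shaker x +62 mm, 65 mm above the bench, pointing to -x and up at 0.5 rad. 0 = up (free); about 0.45 rad when a tray lying flat in the bed holds it down; light spring (about 1 N at the tip)
- tray: open aluminium tray 80 (its x) by 202 mm (its y), walls 20 mm high, walls and floor 4 mm thick, about 350 g. Across its middle a grip fin, 12 mm thick (along y), 40 mm long (x), top 60 mm above the underside; two jars in a row fit on each side of it (centres 32 and 74 mm from the middle). Origin at centre of underside, z up. Fits either way round, its y along the shaker's y
- jar1: squat screw-cap specimen jar standing on the bench at the start: off-white, blue cap, a cylinder 36 mm in diameter and 50 mm tall, about 70 g. Origin at the centre of its underside, z up along the jar. Some jars may be absent.
- jar2: squat screw-cap specimen jar standing on the bench at the start: off-white, blue cap, a cylinder 36 mm in diameter and 50 mm tall, about 70 g. Origin at the centre of its underside, z up along the jar. Some jars may be absent.
- jar3: squat screw-cap specimen jar standing on the bench at the start: off-white, blue cap, a cylinder 36 mm in diameter and 50 mm tall, about 70 g. Origin at the centre of its underside, z up along the jar. Some jars may be absent.
- jar4: squat screw-cap specimen jar standing on the bench at the start: off-white, blue cap, a cylinder 36 mm in diameter and 50 mm tall, about 70 g. Origin at the centre of its underside, z up along the jar. Some jars may be absent.
- latch (a joint): latch arm, a flat steel bar swinging level about an upright hinge. 0 = closed: along the shaker's x across the -y end of the bed, 3 mm above the seated tray's end wall, its tip in the catch; grows as it swings outwards (to the shaker's -y), up to 1.7 rad; stays where it is left (about 0.4 N at the pin)
- latch_hinge (a point): hinge axis of the latch arm, at shaker x -65, y -101 mm, at the height of the bar (95 mm above the bench; bar 8 mm thick)
- latch_pin (a point): upright black grip pin of the latch arm, 12 mm in diameter, 118 mm from the hinge axis, reaching from 99 to 136 mm above the bench; this point is 119 mm above the bench. Closed: shaker x +53, y -101 mm; at joint angle a it lies from the hinge along shaker x*cos(a) - y*sin(a)
- cover (a joint): sliding dust cover over the start button: 0 = closed over the button, grows to 0.07 m as it slides along the shaker's +x; fully open it leaves the button free with 40 mm between button centre and cover edge. Friction 1.2 N, stays where it is left
- cover_tab (a point): middle of the upright grip tab on the cover: tab 10 mm thick (along x), 36 mm long (along y), from 92 to 116 mm above the bench; this point is 105 mm above the bench. The cover plate is 60 by 66 mm, top at 92 mm above the bench
- start (a joint): start button under the cover, grey, 26 mm in diameter: 0 = up, 0.006 m = fully down (5 N), springs back
- start_top (a point): centre of the start button's top face, 82 mm above the bench when up (shaker x -30, y +154 mm), between two runners 58 mm apart whose tops are 88 mm above the bench
- tipbox: pipette tip box, 120 by 85 by 63 mm; bystander, origin under its centre
- washbottle: wash bottle, 60 mm in diameter, 150 mm tall; bystander, origin under its centre
- tuberack: rack with four capped tubes, 60 by 170 by 100 mm; bystander, origin under its centre
There are look-alikes about, which are no part of the job. Leave any black look-alike of the jar3 alone.

How it is judged:
By the outcome, as a careful person would: the job done as asked, in the order asked, and still so for the second after the job is handed in, with the robot touching nothing.
Of jar1, jar2, jar3, jar4 only 2 to 4 are there at a start; the rules pass over those that are not, and their reading is None.
At some moment in a run one of jar1, jar2, jar3, jar4 may be knocked a few centimetres aside while the robot is not near it.
It also fails if it takes over 210 s, if anything falls off the work surface, if the arm or the gripper's body presses on something with over 40 N, if the wrist force passes 120 N, or if a joint passes its speed limit or range.

## Working session

There is one attempt and no reset: what is moved stays moved. The work goes in short steps, Python scripts to look and compute and a tool call to move; the robot and the scene stay as the last step left them, time stands still between calls to the robot, and variables do not carry over. Pictures are saved under pics/ and viewed, about 12 in all and at most 16, crops included, and the job is handed in when it is done.

Besides the shell and the picture viewer there is one more tool, called after "Call:" as name(argument=value, ...) on one line, values as JSON. apply_moves: Moves the arm, as the interface text tells. Its arguments: {"type":"object","properties":{"series":{"type":"array"},"force":{"type":"number"}},"required":["series"]}

```bash
mkdir -p pics; cat > h.py <<'E'
from plant import *
import numpy as np, cv2
def snap(n,f=None):
    s=read_state(); c=read_camera(n)
    if f: cv2.imwrite('pics/'+f,c['pixels'])
    K=np.array(c['intrinsics'])
    if n=='wrist':
        T=np.eye(4); T[:3,:3]=cv2.Rodrigues(np.array(s['orientation'],float))[0]; T[:3,3]=s['tool_pos']
        W=T@np.array(c['tool_from_camera'])   # world from cam
    else:
        W=np.eye(4); R=cv2.Rodrigues(np.array(c['rvec'],float))[0]; W[:3,:3]=R.T; W[:3,3]=-R.T@np.array(c['tvec']).ravel()
    np.savez('pics/'+n+'.npz',K=K,W=W,p=c['pixels'])
    return c['pixels'],K,W
def ld(n):
    d=np.load('pics/'+n+'.npz'); return d['p'],d['K'],d['W']
def ray(K,W,uv,z):
    d=W[:3,:3]@np.linalg.inv(K)@np.array([uv[0],uv[1],1.]); o=W[:3,3]
    return o+d*(z-o[2])/d[2]
def proj(K,W,P):
    P=np.atleast_2d(P); q=(P-W[:3,3])@W[:3,:3]; q=q@K.T; return q[:,:2]/q[:,2:]
E
python3 - <<'E'
from h import *
a=snap('scene','scene1.png');b=snap('side','side1.png')
s=read_state();print({k:np.round(v,3) for k,v in s.items()})
for x in (a,b): print(np.round(x[2],3).tolist(),x[1][0])
print(np.round(cv2.Rodrigues(np.array(s['orientation'],float))[0],3))
c=read_camera('wrist');print(np.round(c['tool_from_camera'],3).tolist(),c['intrinsics'])
E
```

```text
{'t': np.float64(0.1), 'q': array([ 1.248,  0.131,  1.489,  0.   ,  1.523, -0.085]), 'dq': array([-0.001, -0.002, -0.003,  0.002,  0.002,  0.   ]), 'joint_torque': array([ 1.0000e-03, -5.6134e+01, -4.9309e+01,  7.7000e-02,  2.9000e-02,
       -0.0000e+00]), 'tool_pos': array([0.141, 0.583, 0.218]), 'orientation': array([ 0.185,  1.563, -0.188]), 'force': array([-0.533, -0.925,  0.19 ]), 'wrist_torque': array([ 0.023,  0.021, -0.022]), 'opening': np.float64(0.093)}
[[0.29, 0.647, -0.706, 1.487], [0.957, -0.181, 0.227, -0.212], [0.019, -0.741, -0.671, 0.975], [0.0, 0.0, 0.0, 1.0]] [466.44202128   0.         278.84432805]
[[-0.984, -0.124, 0.128, 0.423], [-0.178, 0.636, -0.751, 0.899], [0.012, -0.761, -0.648, 0.771], [0.0, 0.0, 0.0, 1.0]] [489.7296251    0.         270.59101326]
[[-0.001  0.236  0.972]
 [-0.002  0.972 -0.236]
 [-1.    -0.002 -0.   ]]
[[0.0, -0.272, 0.962, -0.166], [1.0, -0.001, -0.0, -0.0], [0.001, 0.962, 0.272, -0.076], [0.0, 0.0, 0.0, 1.0]] [[310.44000727   0.         280.40299401]
 [  0.         310.44000727 206.10022452]
 [  0.           0.           1.        ]]
```

View pics/scene1.png

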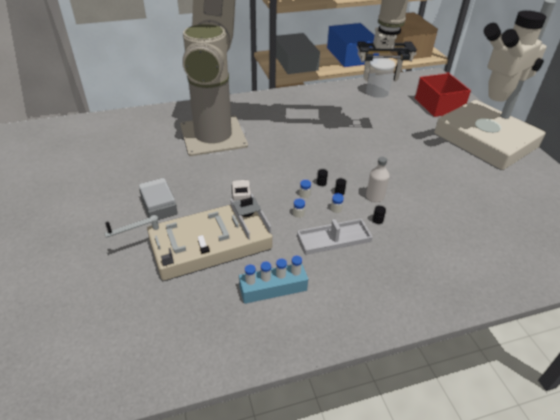

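View pics/side1.png

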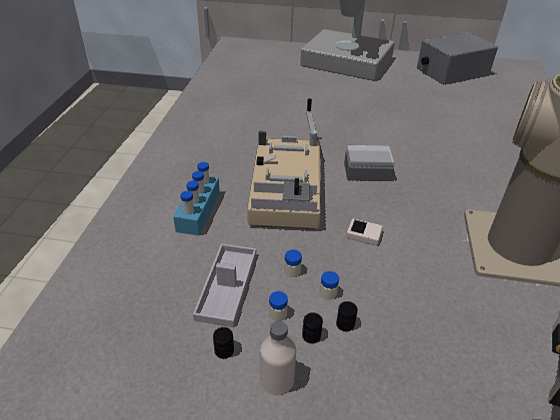

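The views show the shaker (side view about 285,180), with the latch open at the far end and the cover closed at the near end. The tray is at (227,285). Blue-capped jars are at (293,258), (330,280) and (278,300), and there are three black look-alikes. I'll take rough positions first.

```bash
python3 - <<'E'
from h import *
def blobs(n,f,amin):
    p,K,W=ld(n); hsv=cv2.cvtColor(p,cv2.COLOR_BGR2HSV); m=f(hsv)
    k,l,st,c=cv2.connectedComponentsWithStats(m)
    return [(c[i],st[i,4],st[i,:4]) for i in range(1,k) if st[i,4]>amin],K,W
blue=lambda h:cv2.inRange(h,(108,150,90),(125,255,255))
for n in('scene','side'):
    B,K,W=blobs(n,blue,15)
    for c,a,_ in B: print(n,c.round(1),a,ray(K,W,c,0.046).round(3))
p,K,W=ld('side')
for nm,uv,z in [('sh NE',(323,212),.06),('sh NW',(251,208),.06),('farL',(262,140),.06),('farR',(321,141),.06),('tray1',(196,317),.02),('tray2',(233,323),.02),('tray3',(257,250),.02),('tray4',(224,245),.02),('fin',(227,264),.06),('latchpin',(309,104),.119),('tab',(297,186),.105),('bottle',(279,330),.15),('tipbox',(370,155),.06)]:
    print(nm,ray(K,W,uv,z).round(3))
E
```

```text
scene [347.5  42. ] 1202 [-0.576  0.786  0.046]
scene [305.2 184.2] 58 [0.42  0.217 0.046]
scene [337.5 197.7] 78 [0.509 0.291 0.046]
scene [298.9 203.4] 65 [0.502 0.168 0.046]
scene [296.5 260.4] 58 [0.716 0.089 0.046]
scene [281.1 263.4] 60 [0.715 0.047 0.046]
scene [265.5 266.4] 59 [0.714 0.004 0.046]
scene [249.8 269.4] 65 [ 0.713 -0.037  0.046]
side [193.6 181. ] 311 [ 0.781 -0.047  0.046]
side [292.2 256.5] 194 [0.5   0.171 0.046]
side [329.1 278.7] 225 [0.418 0.22  0.046]
side [277.4 299.2] 241 [0.511 0.291 0.046]
sh NE [0.45 0.03 0.06]
sh NW [0.614 0.047 0.06 ]
farL [ 0.646 -0.249  0.06 ]
farR [ 0.485 -0.276  0.06 ]
tray1 [0.659 0.342 0.02 ]
tray2 [0.587 0.343 0.02 ]
tray3 [0.582 0.14  0.02 ]
tray4 [0.657 0.138 0.02 ]
fin [0.624 0.232 0.06 ]
latchpin [ 0.534 -0.371  0.119]
tab [0.516 0.004 0.105]
bottle [0.486 0.439 0.15 ]
tipbox [ 0.351 -0.231  0.06 ]
```

Call:
apply_moves(series=[{"jaw":-1,"linear":[-0.06,-0.05,0.15],"roll":-0.1},{"jaw":-1,"linear":[-0.06,-0.18,0.45],"roll":-0.3},{"jaw":-1,"linear":[-0.06,-0.36,0.9],"roll":-0.455},{"jaw":-1,"linear":[-0.06,-0.36,0.9],"roll":-0.455},{"jaw":-1,"linear":[-0.06,-0.36,0.9],"roll":-0.455},{"jaw":-1,"linear":[-0.06,-0.36,0.9],"roll":-0.455},{"jaw":-1,"linear":[-0.06,-0.36,0.9],"roll":-0.455},{"jaw":-1,"linear":[-0.06,-0.36,0.9],"roll":-0.455},{"jaw":-1,"linear":[-0.06,-0.36,0.9],"roll":-0.455},{"jaw":-1,"linear":[-0.06,-0.36,0.9],"roll":-0.455},{"jaw":-1,"linear":[-0.06,-0.36,0.9],"roll":-0.455},{"jaw":-1,"linear":[-0.06,-0.36,0.9],"roll":-0.455},{"jaw":-1,"linear":[-0.06,-0.36,0.9],"roll":-0.455}])

```text
t: 1.78
tool_pos: [0.6142, 0.2468, 0.2542]
orientation: [-0.002, 1.571, 0.001]
force: [-0.1, 0.1, 0.9]
opening: 0.0929
```

```bash
python3 - <<'E'
from h import *
p,K,W=snap('wrist','w1.png'); s=read_state(); print(s['tool_pos'],np.round(cv2.Rodrigues(np.array(s['orientation'],float))[0],3))
E
```

```text
[0.61425251 0.24674435 0.25427285] [[-0.    -0.002  1.   ]
 [-0.001  1.     0.002]
 [-1.    -0.001 -0.   ]]
```

View pics/w1.png

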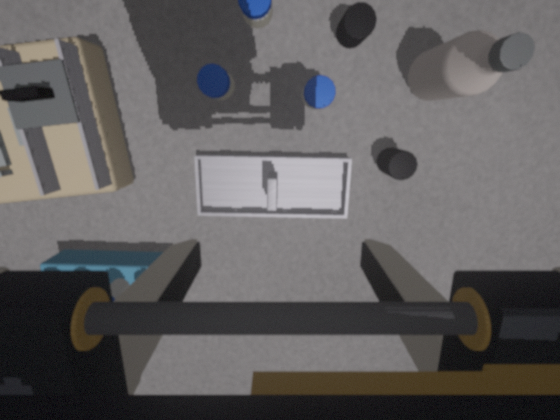

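The wrist view shows the tray rim corners at about (197,156), (350,158), (348,217) and (197,215), with the fin at (272,190). I'll refine the rim with a mask.

```bash
python3 - <<'E'
from h import *
p,K,W=ld('wrist')
g=cv2.cvtColor(p,cv2.COLOR_BGR2GRAY)
m=np.zeros_like(g); m[140:232,180:365]=(g[140:232,180:365]>135)*255
cs,_=cv2.findContours(m,cv2.RETR_EXTERNAL,cv2.CHAIN_APPROX_NONE); c=max(cs,key=cv2.contourArea)
print(cv2.boundingRect(c),len(c))
P=np.array([ray(K,W,q[0],.02)[:2]*1000 for q in c],np.float32)
print(cv2.minAreaRect(P))
hsv=cv2.cvtColor(p,cv2.COLOR_BGR2HSV)
b=cv2.inRange(hsv,(105,150,60),(128,255,255)); k,l,st,cc=cv2.connectedComponentsWithStats(b)
for i in range(1,k):
    if st[i,4]>100: print(cc[i].round(1),st[i],ray(K,W,cc[i],.05).round(4))
for uv in [(197,156),(350,158),(348,217),(197,215)]: print(ray(K,W,uv,.02).round(4))
f=p[150:222,262:284]; cv2.imwrite('pics/fin.png',cv2.resize(p[150:222,190:360],None,fx=4,fy=4,interpolation=2))
E
```

```text
(191, 155, 169, 69) 457
((628.9900512695312, 239.21388244628906), (91.92672729492188, 216.43922424316406), 0.09098264575004578)
[254.6   7.1] [239   0  32  18 440] [0.4253 0.2189 0.05  ]
[212.8  80.3] [198  65  31  32 756] [0.4971 0.1709 0.05  ]
[323.1  87.6] [314  76  20  27 338] [0.5046 0.294  0.05  ]
[0.5845 0.1392 0.02  ]
[0.5867 0.3356 0.02  ]
[0.6662 0.3379 0.02  ]
[0.6638 0.1336 0.02  ]
```

View pics/fin.png

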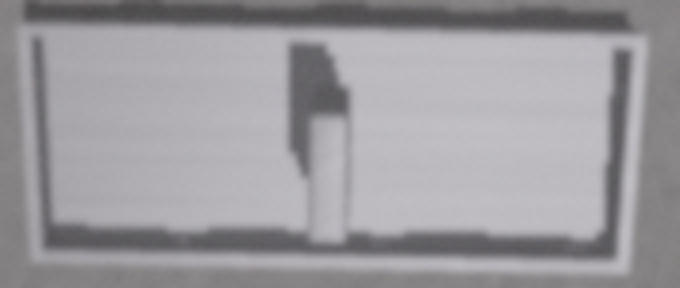

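```bash
python3 - <<'E'
from h import *
p,K,W=ld('wrist')
f=lambda x,y:(x/4+190-.4,y/4+150-.4)
C=np.array([ray(K,W,f(*q),.02)[:2] for q in [(22,24),(648,37),(630,272),(34,260)]]);print(C.round(4),C.mean(0))
print([np.linalg.norm(C[i]-C[i-1]).round(4) for i in range(4)])
for q in [(311,113),(347,113),(347,241),(311,241),(329,177)]: print(ray(K,W,f(*q),.06).round(4))
d1=C[1]-C[0];d2=C[2]-C[3];print([np.arctan2(-d[0],d[1]) for d in(d1,d2)])
E
```

```text
[[0.584  0.1368]
 [0.5878 0.3378]
 [0.6671 0.3367]
 [0.6632 0.1351]] [0.62550151 0.23659545]
[np.float64(0.0793), np.float64(0.201), np.float64(0.0793), np.float64(0.2017)]
[0.6053 0.231  0.06  ]
[0.6052 0.2416 0.06  ]
[0.6445 0.2415 0.06  ]
[0.6445 0.2306 0.06  ]
[0.6246 0.2361 0.06  ]
[np.float64(-0.019060500549616905), np.float64(-0.01923046151864228)]
```

Call:
apply_moves(series=[{"jaw":-1,"linear":[-0.08,-0.05,0.01],"roll":0},{"jaw":-1,"linear":[-0.08,-0.15,0.03],"roll":0},{"jaw":-1,"linear":[-0.08,-0.62,0.07],"roll":0},{"jaw":-1,"linear":[-0.08,-0.62,0.07],"roll":0},{"jaw":-1,"linear":[-0.08,-0.62,0.07],"roll":0},{"jaw":-1,"linear":[-0.08,-0.62,0.07],"roll":0},{"jaw":-1,"linear":[-0.08,-0.62,0.07],"roll":0},{"jaw":-1,"linear":[-0.08,-0.62,0.07],"roll":0},{"jaw":-1,"linear":[-0.08,-0.62,0.07],"roll":0},{"jaw":-1,"linear":[-0.08,-0.62,0.07],"roll":0}])

```text
t: 3.08
tool_pos: [0.6572, -0.1233, 0.303]
orientation: [-0.004, 1.571, 0.003]
force: [0.4, 0.1, -0.2]
opening: 0.093
```

```bash
python3 - <<'E'
from h import *
p,K,W=snap('wrist'); s=read_state(); print(s['tool_pos'],s['dq'].round(3))
cv2.imwrite('pics/w2.png',cv2.resize(p[:330],None,fx=1.42,fy=1.42,interpolation=2))
E
```

```text
[ 0.65718539 -0.12343856  0.30300812] [-0.002  0.002 -0.003 -0.001 -0.001 -0.001]
```

View pics/w2.png

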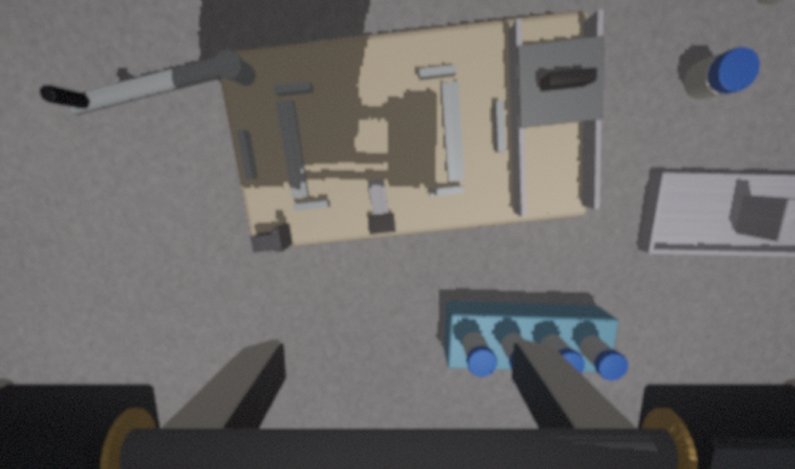

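The shaker bed, guides (fore/aft and end), closed cover (tab 568,78) and open latch (pin 65,97) are visible. I'll enlarge the bed to get the guide edges.

```bash
python3 - <<'E'
from h import *
p,K,W=ld('wrist')
c=p[3:180,150:434]; c=cv2.resize(c,None,fx=2.8,fy=2.8,interpolation=2); c=(255*(c/255.)**.6).astype('uint8')
cv2.imwrite('pics/bed.png',c); print(c.shape)
E
```

```text
(496, 795, 3)
```

View pics/bed.png

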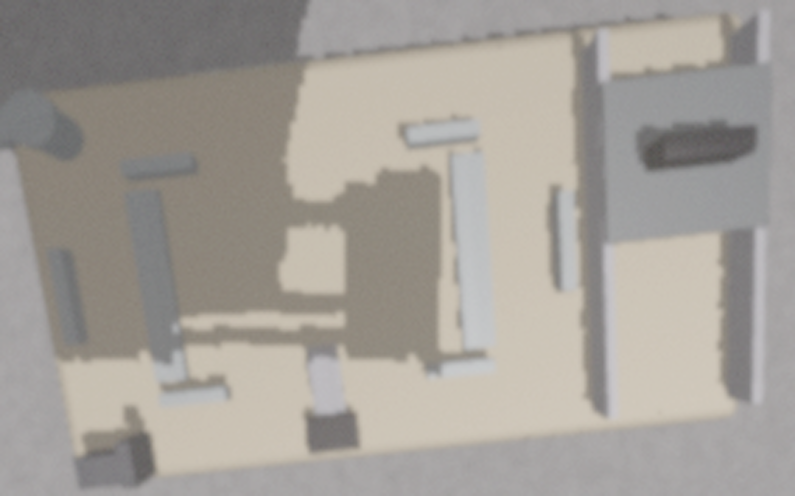

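```bash
cat > bed.py <<'E'
from h import *
p,K,W=ld('wrist')
f=lambda x,y:((x+.5)/2.8-.5+150,(y+.5)/2.8-.5+3)
def R(l,z): return np.array([ray(K,W,f(*q),z)[:2] for q in l])
D=R([(22,93),(727,15),(733,412),(77,478)],.06)
print('deck',D.round(4).tolist(),'x,y lens',np.linalg.norm(D[1]-D[0]),np.linalg.norm(D[2]-D[1]))
S=R([(126,192),(158,188),(187,380),(155,385)],.068);T=R([(450,153),(483,152),(493,347),(464,350)],.068)
print('strips',S.mean(0),T.mean(0),'mid',(S.mean(0)+T.mean(0))/2)
v=T.mean(0)-S.mean(0); print('yaw strips',np.arctan2(-v[0],v[1]),np.linalg.norm(v))
v=D[1]-D[0];print('yaw front',np.arctan2(-v[0],v[1]));v=D[2]-D[3];print('yaw far',np.arctan2(-v[0],v[1]))
C=R([(604,80),(768,64),(768,228),(608,241)],.092); print('cover',C.mean(0),[np.linalg.norm(C[i]-C[i-1]).round(4) for i in range(4)]);v=C[1]-C[0];print(np.arctan2(-v[0],v[1]))
G=R([(158,157),(442,123),(195,400),(462,372)],.076);print('guides front/far outer',G.round(4).tolist())
E1=R([(62,297),(562,240)],.076)
print('end guides',E1.round(4).tolist(),'mid',E1.mean(0),np.linalg.norm(E1[1]-E1[0]))
E
python3 bed.py
```

```text
deck [[0.4873, -0.2702], [0.4572, 0.0251], [0.6198, 0.0469], [0.652, -0.2612]] x,y lens 0.2969141405408932 0.16403934261837083
strips [ 0.5665046 -0.2160799] [ 0.55123669 -0.07773618] mid [ 0.55887064 -0.14690804]
yaw strips 0.10991732374875476 0.13918367217197952
yaw front 0.10139061815553939
yaw far 0.10398019412710073
cover [0.51595582 0.00328677] [np.float64(0.0591), np.float64(0.0633), np.float64(0.0599), np.float64(0.0647)]
0.09107763302027104
guides front/far outer [[0.5146, -0.2106], [0.5014, -0.0931], [0.6139, -0.2002], [0.6013, -0.0815]]
end guides [[0.5702, -0.2555], [0.5464, -0.0409]] mid [ 0.55829571 -0.14819132] 0.21588342368256297
```

```bash
cat >> h.py <<'E'
O=np.array([.5583,-.147]); YAW=.105
def sh(x,y):  # shaker mm -> world xy
    c,s=np.cos(YAW),np.sin(YAW); return O+np.array([c*x-s*y,s*x+c*y])/1000
def goal(x,y,z,yaw):
    s=read_state(); R=cv2.Rodrigues(np.array(s['orientation'],float))[0]
    d=R.T@(np.array([x,y,z])-s['tool_pos'])/.6
    y0=np.arctan2(-R[0,1],R[1,1]); dy=(yaw-y0+np.pi/2)%np.pi-np.pi/2
    print('lin',d.round(4).tolist(),'roll',round(-np.degrees(dy)/30,4),'q6',s['q'][5].round(2),'yaw0',y0.round(4),'pos',s['tool_pos'].round(4),'t',s['t'],'F',np.round(s['force'],1))
E
python3 - <<'E'
from h import *
goal(.625,.2365,.12,-.019); goal(.625,.2365,.024,-.019); 
p,K,W=ld('wrist'); q=ray(K,W,(65/1.42,97/1.42),.125);print(q); print('pin closed',sh(53,-101),'hinge',sh(-65,-101))
v=(q[:2]-sh(-65,-101)); a=np.arctan2(-v[1],v[0])+YAW; print(np.linalg.norm(v),a)
E
```

```text
lin [0.3044, 0.6004, -0.0511] roll 0.0443 q6 -1.84 yaw0 0.0042 pos [ 0.6572 -0.1234  0.303 ] t 3.125 F [-0.8 -0.3  0.2]
lin [0.4644, 0.6006, -0.0511] roll 0.0443 q6 -1.84 yaw0 0.0042 pos [ 0.6572 -0.1234  0.303 ] t 3.125 F [-0.8 -0.3  0.2]
[ 0.53242318 -0.36470631  0.125     ]
pin closed [ 0.62159363 -0.24188897] hinge [ 0.50424351 -0.25425621]
0.11398822890189672 1.4259907129226486
```

Call:
apply_moves(series=[{"jaw":-1,"linear":[0,0.05,-0.01],"roll":0.04},{"jaw":-1,"linear":[0.02,0.15,-0.02],"roll":0.044},{"jaw":-1,"linear":[0.1,0.6,-0.051],"roll":0.044},{"jaw":-1,"linear":[0.1,0.6,-0.051],"roll":0.044},{"jaw":-1,"linear":[0.1,0.6,-0.051],"roll":0.044},{"jaw":-1,"linear":[0.1,0.6,-0.051],"roll":0.044},{"jaw":-1,"linear":[0.1,0.6,-0.051],"roll":0.044},{"jaw":-1,"linear":[0.3,0.6,-0.051],"roll":0.044},{"jaw":-1,"linear":[0.3,0.6,-0.051],"roll":0.044},{"jaw":-1,"linear":[0.3,0.6,-0.051],"roll":0.044},{"jaw":-1,"linear":[0.3,0.6,-0.051],"roll":0.044},{"jaw":-1,"linear":[0.35,0.6,-0.051],"roll":0.044},{"jaw":-1,"linear":[0.4,0.6,-0.051],"roll":0.044},{"jaw":-1,"linear":[0.44,0.6,-0.051],"roll":0.044},{"jaw":-1,"linear":[0.46,0.6,-0.051],"roll":0.044},{"jaw":-1,"linear":[0.464,0.6,-0.051],"roll":0.044},{"jaw":-1,"linear":[0.464,0.6,-0.051],"roll":0.044}])

```text
t: 5.25
tool_pos: [0.6264, 0.2365, 0.0262]
orientation: [0.015, 1.568, -0.015]
force: [0.5, -0.1, -0.4]
opening: 0.0932
```

```bash
python3 - <<'E'
from h import *
goal(.625,.2365,.024,-.019)
E
```

```text
lin [0.0037, -0.0, -0.0023] roll 0.0002 q6 -1.27 yaw0 -0.0189 pos [0.6264 0.2365 0.0262] t 5.25 F [ 0.5 -0.1 -0.4]
```

Call:
apply_moves(series=[{"jaw":1,"linear":[0.004,0,-0.002],"roll":0},{"jaw":1,"linear":[0.004,0,-0.002],"roll":0},{"jaw":1,"linear":[0.004,0,-0.002],"roll":0},{"jaw":1,"linear":[0.004,0,-0.002],"roll":0},{"jaw":1,"linear":[0.004,0,-0.002],"roll":0},{"jaw":1,"linear":[0.004,0,-0.002],"roll":0},{"jaw":1,"linear":[0.004,0,-0.002],"roll":0},{"jaw":1,"linear":[0.004,0,-0.002],"roll":0},{"jaw":1,"linear":[-0.01,0,-0.002],"roll":0},{"jaw":1,"linear":[-0.04,0,-0.002],"roll":0},{"jaw":1,"linear":[-0.1,0,-0.002],"roll":0},{"jaw":1,"linear":[-0.18,0,-0.002],"roll":0},{"jaw":1,"linear":[-0.25,0,-0.002],"roll":0},{"jaw":1,"linear":[-0.25,0,-0.002],"roll":0},{"jaw":1,"linear":[-0.25,0,-0.002],"roll":0}], force=45)

```text
t: 7.12
tool_pos: [0.6242, 0.2364, 0.1753]
orientation: [0.014, 1.569, -0.015]
force: [0.5, -0.4, -4.9]
opening: 0.0118
```

```bash
python3 - <<'E'
from h import *
s=read_state(); print(s['opening'])
x,y=sh(0,0); goal(x,y,.18,YAW)
p,K,W=snap('wrist','w3.png'); snap('side')
cv2.imwrite('pics/c3.png',np.hstack([p[60:320,100:460],cv2.resize(ld('side')[0][130:350,150:400],(295,260))]))
E
```

```text
0.011751459191719632
lin [-0.0075, -0.641, -0.0978] roll -0.2367 q6 -1.27 yaw0 -0.0189 pos [0.6242 0.2364 0.1753] t 7.125 F [ 0.5 -0.4 -4.9]
```

View pics/c3.png

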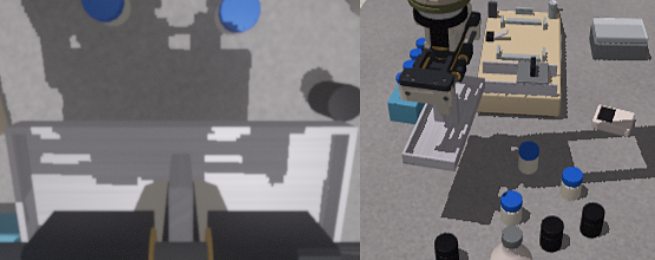

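Call:
apply_moves(series=[{"jaw":1,"linear":[-0.008,-0.02,-0.002],"roll":-0.01},{"jaw":1,"linear":[-0.008,-0.06,-0.01],"roll":-0.03},{"jaw":1,"linear":[-0.008,-0.12,-0.018],"roll":-0.05},{"jaw":1,"linear":[-0.008,-0.19,-0.03],"roll":-0.08},{"jaw":1,"linear":[-0.008,-0.26,-0.04],"roll":-0.1},{"jaw":1,"linear":[-0.008,-0.33,-0.05],"roll":-0.12},{"jaw":1,"linear":[-0.008,-0.4,-0.06],"roll":-0.15},{"jaw":1,"linear":[-0.008,-0.47,-0.07],"roll":-0.18},{"jaw":1,"linear":[-0.008,-0.54,-0.08],"roll":-0.2},{"jaw":1,"linear":[-0.008,-0.59,-0.09],"roll":-0.22},{"jaw":1,"linear":[-0.008,-0.625,-0.096],"roll":-0.237},{"jaw":1,"linear":[-0.008,-0.641,-0.098],"roll":-0.237},{"jaw":1,"linear":[-0.008,-0.641,-0.098],"roll":-0.237},{"jaw":1,"linear":[-0.008,-0.641,-0.098],"roll":-0.237}])

```text
t: 8.98
tool_pos: [0.5573, -0.1465, 0.1787]
orientation: [-0.084, 1.571, 0.082]
force: [1.2, 0.4, -4.4]
opening: 0.0114
```

```bash
python3 - <<'E'
from h import *
x,y=sh(0,0); goal(x,y,.11,YAW); goal(x,y,.092,YAW)
E
```

```text
lin [0.1145, -0.0009, 0.0019] roll 0.0014 q6 -2.02 yaw0 0.1057 pos [ 0.5573 -0.1465  0.1787] t 8.975 F [ 1.2  0.4 -4.4]
lin [0.1445, -0.0009, 0.0019] roll 0.0014 q6 -2.02 yaw0 0.1057 pos [ 0.5573 -0.1465  0.1787] t 8.975 F [ 1.2  0.4 -4.4]
```

Call:
apply_moves(series=[{"jaw":1,"linear":[0.03,-0.001,0.002],"roll":0},{"jaw":1,"linear":[0.07,-0.001,0.002],"roll":0},{"jaw":1,"linear":[0.1,-0.001,0.002],"roll":0},{"jaw":1,"linear":[0.115,-0.001,0.002],"roll":0},{"jaw":1,"linear":[0.12,-0.001,0.002],"roll":0},{"jaw":1,"linear":[0.125,-0.001,0.002],"roll":0},{"jaw":1,"linear":[0.13,-0.001,0.002],"roll":0},{"jaw":1,"linear":[0.135,-0.001,0.002],"roll":0},{"jaw":1,"linear":[0.135,-0.001,0.002],"roll":0}])

```text
t: 10.1
tool_pos: [0.5584, -0.1471, 0.0977]
orientation: [-0.084, 1.571, 0.082]
force: [0.9, -0.6, -4.1]
opening: 0.0121
```

```bash
python3 - <<'E'
from h import *
x,y=sh(0,0); goal(x,y,.092,YAW); p,_,_=snap('wrist'); q,_,_=snap('side')
cv2.imwrite('pics/c4.png',np.hstack([cv2.resize(p[60:300,80:480],(500,300)),cv2.resize(q[110:230,230:350],(300,300))]))
E
```

```text
lin [0.0094, 0.0002, -0.0002] roll 0.0012 q6 -2.02 yaw0 0.1056 pos [ 0.5584 -0.1471  0.0977] t 10.1 F [ 0.9 -0.6 -4.1]
```

View pics/c4.png

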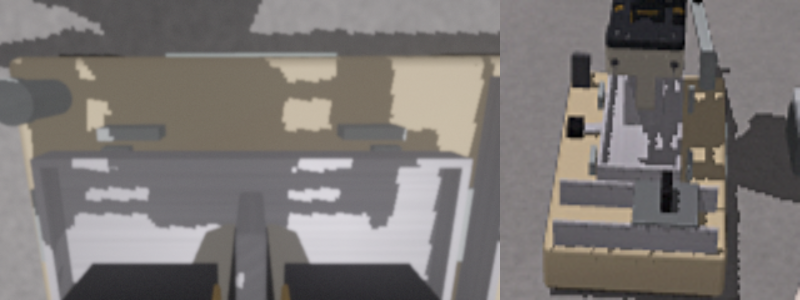

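The tray is between the guides with no contact force, so I'll seat it and release.

Call:
apply_moves(series=[{"jaw":1,"linear":[0.005,0,0],"roll":0},{"jaw":1,"linear":[0.009,0,0],"roll":0},{"jaw":1,"linear":[0.011,0,0],"roll":0},{"jaw":1,"linear":[0.011,0,0],"roll":0},{"jaw":-0.5,"linear":[0.011,0,0],"roll":0},{"jaw":-0.5,"linear":[0.009,0,0],"roll":0},{"jaw":-0.5,"linear":[0.009,0,0],"roll":0},{"jaw":-0.5,"linear":[0.009,0,0],"roll":0},{"jaw":-0.5,"linear":[-0.04,0,0],"roll":0},{"jaw":-0.5,"linear":[-0.12,0,0],"roll":0},{"jaw":-0.5,"linear":[-0.24,0,0],"roll":0},{"jaw":-0.5,"linear":[-0.34,0,0.1],"roll":0},{"jaw":-0.5,"linear":[-0.34,0,0.15],"roll":0},{"jaw":-0.5,"linear":[-0.34,0,0.15],"roll":0},{"jaw":-0.5,"linear":[-0.34,0,0.15],"roll":0}])

```text
t: 12.08
tool_pos: [0.6477, -0.1374, 0.3003]
orientation: [-0.084, 1.573, 0.083]
force: [-0.5, 0.1, -0.0]
opening: 0.0698
```

```bash
cat > jars.py <<'E'
from h import *
def comps(n):
    p,K,W=snap(n); hsv=cv2.cvtColor(p,cv2.COLOR_BGR2HSV)
    b=cv2.inRange(hsv,(105,150,60),(128,255,255)); k,l,st,cc=cv2.connectedComponentsWithStats(b)
    for i in range(1,k):
        if 40<st[i,4]<3000: print(n,cc[i].round(1),st[i].tolist(),ray(K,W,cc[i],.046).round(4))
if __name__=='__main__':
    comps('side'); comps('scene')
E
python3 - <<'E'
from jars import *
comps('side')
p,K,W=snap('wrist'); cv2.imwrite('pics/c5.png',cv2.resize(p[0:260,80:520],None,fx=1.8,fy=1.8,interpolation=2))
x,y=sh(0,0); goal(x,y,.092,YAW)
E
```

```text
side [194.3 181.4] [181, 162, 28, 39, 385] [ 0.7788 -0.0451  0.046 ]
side [292.8 257.2] [285, 250, 17, 16, 221] [0.4983 0.1733 0.046 ]
side [329.5 279.3] [321, 271, 18, 17, 246] [0.4172 0.221  0.046 ]
side [277.9 300. ] [269, 291, 19, 19, 273] [0.5097 0.293  0.046 ]
lin [0.3486, -0.0, -0.1477] roll 0.0005 q6 -1.96 yaw0 0.1053 pos [ 0.6471 -0.1375  0.3009] t 12.175 F [-0.4  0.1  0.3]
```

View pics/c5.png

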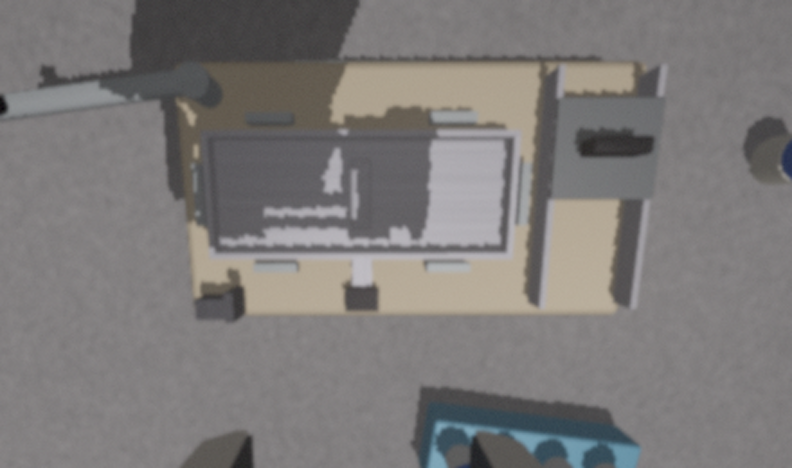

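```bash
python3 - <<'E'
from h import *
p,K,W=ld('wrist'); f=lambda x,y:((x+.5)/1.8-.5+80,(y+.5)/1.8-.5)
C=np.array([ray(K,W,f(*q),.088)[:2] for q in [(203,131),(521,131),(513,259),(212,259)]])
print(C.round(4).tolist(),C.mean(0),[np.linalg.norm(C[i]-C[i-1]).round(4) for i in range(4)])
v=C[1]-C[0];w=C[2]-C[3];print(np.arctan2(-v[0],v[1]),np.arctan2(-w[0],w[1]))
p,K,W=ld('side')
for uv in [(312,321),(347,310),(223,336)]: print('black',ray(K,W,uv,.046).round(3))
import math
# next goal: above jar C , yaw -pi/2
for z in (.2,.03): goal(.499,.172,z,-math.pi/2)
E
```

```text
[[0.5315, -0.2499], [0.5106, -0.0509], [0.5892, -0.0419], [0.6102, -0.2416]] [ 0.56036768 -0.14609597] [np.float64(0.0792), np.float64(0.2001), np.float64(0.0792), np.float64(0.2008)]
0.1047852512812167 0.10491239908217327
black [0.44  0.33  0.046]
black [0.378 0.293 0.046]
black [0.592 0.393 0.046]
lin [0.1685, 0.539, -0.1907] roll -2.7989 q6 -1.96 yaw0 0.1053 pos [ 0.6471 -0.1375  0.3009] t 12.175 F [-0.4  0.1  0.3]
lin [0.4519, 0.5391, -0.1898] roll -2.7989 q6 -1.96 yaw0 0.1053 pos [ 0.6471 -0.1375  0.3009] t 12.175 F [-0.4  0.1  0.3]
```

The rim at z=88 mm measures 79 x 200 mm, so the tray is seated flat. I'll turn the tool 90° for the jars and go above jar C.

Call:
apply_moves(series=[{"jaw":-0.5,"linear":[0,0.05,-0.02],"roll":0.2},{"jaw":-0.5,"linear":[0,0.15,-0.05],"roll":0.5},{"jaw":-0.5,"linear":[0.1,0.54,-0.19],"roll":1},{"jaw":-0.5,"linear":[0.1,0.54,-0.19],"roll":1},{"jaw":-0.5,"linear":[0.1,0.54,-0.19],"roll":1},{"jaw":-0.5,"linear":[0.1,0.54,-0.19],"roll":1},{"jaw":-0.5,"linear":[0.1,0.54,-0.19],"roll":1},{"jaw":-0.5,"linear":[0.1,0.54,-0.19],"roll":1}])

```text
t: 13.18
tool_pos: [0.4989, 0.1723, 0.2412]
orientation: [0.326, 1.549, -0.329]
force: [0.2, -0.4, -0.2]
opening: 0.0698
```

Call:
apply_moves(series=[{"jaw":-0.5,"linear":[0,0,0],"roll":0.35},{"jaw":-0.5,"linear":[0,0,0],"roll":0.7},{"jaw":-0.5,"linear":[0,0,0],"roll":1},{"jaw":-0.5,"linear":[0,0,0],"roll":1}])

```text
t: 13.68
tool_pos: [0.4997, 0.1706, 0.2416]
orientation: [0.733, 1.444, -0.737]
force: [-0.5, -0.1, -0.2]
opening: 0.0696
```

Call:
apply_moves(series=[{"jaw":-0.5,"linear":[0,0,0],"roll":0.35},{"jaw":-0.5,"linear":[0,0,0],"roll":0.7},{"jaw":-0.5,"linear":[0,0,0],"roll":1},{"jaw":-0.5,"linear":[0,0,0],"roll":1},{"jaw":-0.5,"linear":[0,0,0],"roll":1}])

```text
t: 14.3
tool_pos: [0.5, 0.1701, 0.2417]
orientation: [1.126, 1.259, -1.13]
force: [0.2, 0.3, -0.4]
opening: 0.0696
```

```bash
python3 - <<'E'
from jars import *
comps('side');comps('scene');comps('wrist')
goal(.499,.172,.021,-1.466)
E
```

```text
side [194.2 181.5] [181, 162, 28, 39, 383] [ 0.7788 -0.0449  0.046 ]
side [292.8 257.2] [285, 250, 17, 16, 221] [0.4983 0.1734 0.046 ]
side [329.5 279.3] [321, 271, 18, 17, 246] [0.4172 0.221  0.046 ]
side [277.9 300. ] [269, 291, 19, 19, 273] [0.5097 0.293  0.046 ]
scene [353.2  44.3] [329, 24, 51, 42, 1587] [-0.5437  0.8029  0.046 ]
scene [305.2 184.2] [301, 181, 9, 8, 56] [0.4204 0.2169 0.046 ]
scene [337.6 197.6] [333, 193, 10, 10, 80] [0.5081 0.2912 0.046 ]
scene [299.  203.4] [295, 200, 9, 8, 64] [0.5018 0.1686 0.046 ]
scene [296.5 260.4] [293, 257, 8, 8, 58] [0.7163 0.0891 0.046 ]
scene [281.1 263.4] [277, 260, 9, 8, 60] [0.7153 0.0467 0.046 ]
scene [265.5 266.4] [262, 263, 8, 8, 58] [0.7139 0.0045 0.046 ]
scene [249.8 269.4] [246, 266, 9, 8, 64] [ 0.7126 -0.0374  0.046 ]
wrist [289.9  82.8] [286, 72, 12, 21, 55] [0.497  0.2831 0.046 ]
wrist [212.1 135.2] [198, 121, 30, 30, 693] [0.4153 0.2183 0.046 ]
wrist [278.8 182.5] [265, 171, 28, 26, 493] [0.4965 0.1719 0.046 ]
lin [0.3678, -0.0002, -0.0032] roll 0.0042 q6 0.13 yaw0 -1.4638 pos [0.4998 0.1704 0.2417] t 14.45 F [ 0.3 -0.4  0.4]
```

Call:
apply_moves(series=[{"jaw":-0.5,"linear":[0.1,-0.002,-0.003],"roll":0},{"jaw":-0.5,"linear":[0.2,-0.002,-0.003],"roll":0},{"jaw":-0.5,"linear":[0.28,-0.002,-0.003],"roll":0},{"jaw":-0.5,"linear":[0.33,-0.002,-0.003],"roll":0},{"jaw":-0.5,"linear":[0.36,-0.002,-0.003],"roll":0},{"jaw":-0.5,"linear":[0.367,-0.002,-0.003],"roll":0},{"jaw":-0.5,"linear":[0.367,-0.002,-0.003],"roll":0},{"jaw":1,"linear":[0.367,-0.002,-0.003],"roll":0},{"jaw":1,"linear":[0.367,-0.002,-0.003],"roll":0},{"jaw":1,"linear":[0.367,-0.002,-0.003],"roll":0},{"jaw":1,"linear":[0.367,-0.002,-0.003],"roll":0},{"jaw":1,"linear":[0.367,-0.002,-0.003],"roll":0},{"jaw":1,"linear":[0.367,-0.002,-0.003],"roll":0},{"jaw":1,"linear":[0.35,-0.002,-0.003],"roll":0},{"jaw":1,"linear":[0.28,-0.002,-0.003],"roll":0},{"jaw":1,"linear":[0.18,-0.002,-0.003],"roll":0},{"jaw":1,"linear":[0.08,-0.002,-0.003],"roll":0},{"jaw":1,"linear":[0.08,-0.002,-0.003],"roll":0},{"jaw":1,"linear":[0.08,-0.002,-0.003],"roll":0}], force=20)

```text
t: 16.82
tool_pos: [0.4982, 0.172, 0.1937]
orientation: [1.128, 1.258, -1.132]
force: [-0.7, -0.7, -1.7]
opening: 0.0359
```

```bash
cat >> h.py <<'E'
O=np.array([.5595,-.1465])
E
python3 - <<'E'
from h import *
for ys in (-74,-32,32,74):
    x,y=sh(0,ys); print(ys); goal(x,y,.18,-1.466)
E
```

```text
-74
lin [0.0236, 0.0447, 0.662] roll 0.0042 q6 0.13 yaw0 -1.4638 pos [0.4982 0.172  0.1937] t 16.825 F [-0.7 -0.7 -1.7]
-32
lin [0.0235, 0.0448, 0.592] roll 0.0042 q6 0.13 yaw0 -1.4638 pos [0.4982 0.172  0.1937] t 16.825 F [-0.7 -0.7 -1.7]
32
lin [0.0234, 0.045, 0.4853] roll 0.0042 q6 0.13 yaw0 -1.4638 pos [0.4982 0.172  0.1937] t 16.825 F [-0.7 -0.7 -1.7]
74
lin [0.0233, 0.0452, 0.4153] roll 0.0042 q6 0.13 yaw0 -1.4638 pos [0.4982 0.172  0.1937] t 16.825 F [-0.7 -0.7 -1.7]
```

Call:
apply_moves(series=[{"jaw":1,"linear":[0,0.003,0.03],"roll":0},{"jaw":1,"linear":[0,0.01,0.1],"roll":0},{"jaw":1,"linear":[0,0.02,0.19],"roll":0},{"jaw":1,"linear":[0,0.03,0.28],"roll":0},{"jaw":1,"linear":[0,0.04,0.37],"roll":0},{"jaw":1,"linear":[0,0.045,0.46],"roll":0},{"jaw":1,"linear":[0,0.045,0.53],"roll":0},{"jaw":1,"linear":[0,0.045,0.575],"roll":0},{"jaw":1,"linear":[0,0.045,0.592],"roll":0},{"jaw":1,"linear":[0.02,0.045,0.592],"roll":0},{"jaw":1,"linear":[0.07,0.045,0.592],"roll":0},{"jaw":1,"linear":[0.12,0.045,0.592],"roll":0},{"jaw":1,"linear":[0.15,0.045,0.592],"roll":0},{"jaw":1,"linear":[0.16,0.045,0.592],"roll":0},{"jaw":1,"linear":[0.165,0.045,0.592],"roll":0},{"jaw":1,"linear":[0.167,0.045,0.592],"roll":0},{"jaw":1,"linear":[0.167,0.045,0.592],"roll":0}])

```text
t: 18.95
tool_pos: [0.5634, -0.1787, 0.0948]
orientation: [1.128, 1.257, -1.131]
force: [0.5, -0.7, -0.7]
opening: 0.0355
```

```bash
python3 - <<'E'
from h import *
x,y=sh(0,-32);goal(x,y,.093,-1.466); print(read_state()['opening'])
E
```

```text
lin [0.003, -0.0009, -0.0007] roll 0.0042 q6 -0.5 yaw0 -1.4638 pos [ 0.5634 -0.1787  0.0948] t 18.95 F [ 0.5 -0.7 -0.7]
0.035518298566371516
```

Call:
apply_moves(series=[{"jaw":1,"linear":[0.003,0,0],"roll":0},{"jaw":1,"linear":[0.004,0,0],"roll":0},{"jaw":-0.3,"linear":[0.004,0,0],"roll":0},{"jaw":-0.3,"linear":[0.003,0,0],"roll":0},{"jaw":-0.3,"linear":[0.003,0,0],"roll":0},{"jaw":-0.3,"linear":[-0.02,0,0],"roll":0},{"jaw":-0.3,"linear":[-0.1,0,0],"roll":0},{"jaw":-0.5,"linear":[-0.2,0,0],"roll":0},{"jaw":-0.5,"linear":[-0.2,-0.17,-0.685],"roll":0},{"jaw":-0.5,"linear":[-0.2,-0.17,-0.685],"roll":0},{"jaw":-0.5,"linear":[-0.2,-0.17,-0.685],"roll":0},{"jaw":-0.5,"linear":[-0.2,-0.17,-0.685],"roll":0},{"jaw":-0.5,"linear":[-0.2,-0.17,-0.685],"roll":0},{"jaw":-0.5,"linear":[-0.2,-0.17,-0.685],"roll":0},{"jaw":-0.5,"linear":[-0.2,-0.17,-0.685],"roll":0},{"jaw":-0.5,"linear":[-0.2,-0.17,-0.685],"roll":0},{"jaw":-0.5,"linear":[-0.2,-0.17,-0.685],"roll":0}])

```text
t: 21.08
tool_pos: [0.4184, 0.2191, 0.2148]
orientation: [1.128, 1.256, -1.13]
force: [1.0, -0.3, 0.1]
opening: 0.0699
```

```bash
python3 - <<'E'
from jars import *
comps('side');comps('scene');comps('wrist')
goal(.418,.2195,.021,-1.466)
E
```

```text
side [287.5 136.6] [281, 133, 14, 7, 80] [ 0.5828 -0.3043  0.046 ]
side [194.3 181.4] [181, 162, 28, 39, 385] [ 0.7788 -0.0451  0.046 ]
side [329.5 279.3] [321, 271, 18, 17, 245] [0.4172 0.2211 0.046 ]
side [277.9 299.9] [269, 291, 19, 19, 272] [0.5097 0.2929 0.046 ]
scene [355.   44.6] [335, 24, 45, 42, 1464] [-0.539   0.8102  0.046 ]
scene [305.4 184.2] [302, 181, 8, 8, 55] [0.4205 0.2176 0.046 ]
scene [337.6 197.6] [333, 193, 10, 10, 79] [0.5084 0.2912 0.046 ]
scene [183.  222.6] [178, 218, 11, 10, 94] [ 0.4912 -0.178   0.046 ]
scene [296.6 260.3] [293, 257, 8, 8, 57] [0.7162 0.0893 0.046 ]
scene [281.1 263.4] [277, 260, 9, 8, 60] [0.7153 0.0467 0.046 ]
scene [265.5 266.4] [262, 263, 8, 8, 58] [0.7139 0.0045 0.046 ]
scene [249.8 269.4] [246, 265, 9, 9, 66] [ 0.7126 -0.0373  0.046 ]
wrist [277.6 184.7] [263, 174, 30, 23, 476] [0.4144 0.2227 0.046 ]
lin [0.3223, -0.001, -0.003] roll 0.0005 q6 0.27 yaw0 -1.4658 pos [0.4188 0.2182 0.2144] t 21.225 F [ 0.1  0.1 -0.2]
```

Call:
apply_moves(series=[{"jaw":-0.5,"linear":[0.1,-0.002,-0.004],"roll":0},{"jaw":-0.5,"linear":[0.19,-0.002,-0.004],"roll":0},{"jaw":-0.5,"linear":[0.26,-0.002,-0.004],"roll":0},{"jaw":-0.5,"linear":[0.3,-0.002,-0.004],"roll":0},{"jaw":-0.5,"linear":[0.32,-0.002,-0.004],"roll":0},{"jaw":-0.5,"linear":[0.322,-0.002,-0.004],"roll":0},{"jaw":-0.5,"linear":[0.322,-0.002,-0.004],"roll":0},{"jaw":1,"linear":[0.322,-0.002,-0.004],"roll":0},{"jaw":1,"linear":[0.322,-0.002,-0.004],"roll":0},{"jaw":1,"linear":[0.322,-0.002,-0.004],"roll":0},{"jaw":1,"linear":[0.322,-0.002,-0.004],"roll":0},{"jaw":1,"linear":[0.322,-0.002,-0.004],"roll":0},{"jaw":1,"linear":[0.322,-0.002,-0.004],"roll":0},{"jaw":1,"linear":[0.31,-0.002,-0.004],"roll":0},{"jaw":1,"linear":[0.24,-0.002,-0.004],"roll":0},{"jaw":1,"linear":[0.14,-0.002,-0.004],"roll":0},{"jaw":1,"linear":[0.05,-0.002,-0.004],"roll":0},{"jaw":1,"linear":[0.05,-0.002,-0.004],"roll":0},{"jaw":1,"linear":[0.05,-0.002,-0.004],"roll":0}])

```text
t: 23.6
tool_pos: [0.4171, 0.2203, 0.184]
orientation: [1.13, 1.256, -1.133]
force: [-0.4, -0.3, -1.5]
opening: 0.0356
```

```bash
python3 - <<'E'
from h import *
x,y=sh(0,32); goal(x,y,.093,-1.466); print(read_state()['opening'])
E
```

```text
lin [0.1529, 0.1719, 0.5791] roll 0.0005 q6 0.27 yaw0 -1.4658 pos [0.4171 0.2203 0.184 ] t 23.6 F [-0.4 -0.3 -1.5]
0.03562018339500273
```

Call:
apply_moves(series=[{"jaw":1,"linear":[0,0.01,0.03],"roll":0},{"jaw":1,"linear":[0,0.03,0.1],"roll":0},{"jaw":1,"linear":[0,0.06,0.19],"roll":0},{"jaw":1,"linear":[0,0.09,0.28],"roll":0},{"jaw":1,"linear":[0,0.12,0.37],"roll":0},{"jaw":1,"linear":[0,0.15,0.46],"roll":0},{"jaw":1,"linear":[0,0.165,0.53],"roll":0},{"jaw":1,"linear":[0,0.172,0.57],"roll":0},{"jaw":1,"linear":[0,0.172,0.579],"roll":0},{"jaw":1,"linear":[0.02,0.172,0.579],"roll":0},{"jaw":1,"linear":[0.06,0.172,0.579],"roll":0},{"jaw":1,"linear":[0.11,0.172,0.579],"roll":0},{"jaw":1,"linear":[0.14,0.172,0.579],"roll":0},{"jaw":1,"linear":[0.15,0.172,0.579],"roll":0},{"jaw":1,"linear":[0.154,0.172,0.579],"roll":0},{"jaw":1,"linear":[0.155,0.172,0.579],"roll":0},{"jaw":1,"linear":[0.155,0.172,0.579],"roll":0},{"jaw":1,"linear":[0.155,0.172,0.579],"roll":0}])

```text
t: 25.85
tool_pos: [0.557, -0.1144, 0.0932]
orientation: [1.13, 1.254, -1.131]
force: [-3.0, 2.0, 6.1]
opening: 0.036
```

```bash
python3 - <<'E'
from h import *
x,y=sh(0,32);goal(x,y,.093,-1.466); goal(.5095,.2925,.21,-1.466); print(read_state()['opening'])
E
```

```text
lin [0.0004, -0.0014, 0.0004] roll 0.001 q6 -0.4 yaw0 -1.4655 pos [ 0.557  -0.1144  0.0932] t 25.85 F [-3.   2.   6.1]
lin [-0.1963, -0.0071, -0.6822] roll 0.001 q6 -0.4 yaw0 -1.4655 pos [ 0.557  -0.1144  0.0932] t 25.85 F [-3.   2.   6.1]
0.035984942990834885
```

Call:
apply_moves(series=[{"jaw":-0.3,"linear":[0,0,0],"roll":0},{"jaw":-0.3,"linear":[-0.001,0,0],"roll":0},{"jaw":-0.3,"linear":[-0.001,0,0],"roll":0},{"jaw":-0.3,"linear":[-0.02,0,0],"roll":0},{"jaw":-0.3,"linear":[-0.1,0,0],"roll":0},{"jaw":-0.5,"linear":[-0.2,0,0],"roll":0},{"jaw":-0.5,"linear":[-0.2,-0.007,-0.682],"roll":0},{"jaw":-0.5,"linear":[-0.2,-0.007,-0.682],"roll":0},{"jaw":-0.5,"linear":[-0.2,-0.007,-0.682],"roll":0},{"jaw":-0.5,"linear":[-0.2,-0.007,-0.682],"roll":0},{"jaw":-0.5,"linear":[-0.2,-0.007,-0.682],"roll":0},{"jaw":-0.5,"linear":[-0.2,-0.007,-0.682],"roll":0},{"jaw":-0.5,"linear":[-0.2,-0.007,-0.682],"roll":0},{"jaw":-0.5,"linear":[-0.2,-0.007,-0.682],"roll":0},{"jaw":-0.5,"linear":[-0.2,-0.007,-0.682],"roll":0}])

```text
t: 27.72
tool_pos: [0.5098, 0.2918, 0.2126]
orientation: [1.13, 1.254, -1.131]
force: [0.5, -0.3, -0.7]
opening: 0.0701
```

```bash
python3 - <<'E'
from jars import *
comps('side');comps('wrist')
goal(.5095,.2925,.021,-1.466)
E
```

```text
side [194.2 181.5] [181, 162, 28, 39, 383] [ 0.7788 -0.0449  0.046 ]
side [277.9 300.1] [269, 292, 19, 18, 268] [0.5095 0.2934 0.046 ]
wrist [279.2 186. ] [265, 176, 29, 24, 440] [0.5078 0.2949 0.046 ]
lin [0.3192, -0.0012, -0.0032] roll -0.0017 q6 0.33 yaw0 -1.4669 pos [0.51   0.2911 0.2125] t 27.825 F [-0.7 -0.9  0. ]
```

Call:
apply_moves(series=[{"jaw":-0.5,"linear":[0.1,-0.001,-0.003],"roll":0},{"jaw":-0.5,"linear":[0.19,-0.001,-0.003],"roll":0},{"jaw":-0.5,"linear":[0.26,-0.001,-0.003],"roll":0},{"jaw":-0.5,"linear":[0.3,-0.001,-0.003],"roll":0},{"jaw":-0.5,"linear":[0.317,-0.001,-0.003],"roll":0},{"jaw":-0.5,"linear":[0.319,-0.001,-0.003],"roll":0},{"jaw":-0.5,"linear":[0.319,-0.001,-0.003],"roll":0},{"jaw":1,"linear":[0.319,-0.001,-0.003],"roll":0},{"jaw":1,"linear":[0.319,-0.001,-0.003],"roll":0},{"jaw":1,"linear":[0.319,-0.001,-0.003],"roll":0},{"jaw":1,"linear":[0.319,-0.001,-0.003],"roll":0},{"jaw":1,"linear":[0.319,-0.001,-0.003],"roll":0},{"jaw":1,"linear":[0.319,-0.001,-0.003],"roll":0},{"jaw":1,"linear":[0.31,-0.001,-0.003],"roll":0},{"jaw":1,"linear":[0.24,-0.001,-0.003],"roll":0},{"jaw":1,"linear":[0.14,-0.001,-0.003],"roll":0},{"jaw":1,"linear":[0.05,-0.001,-0.003],"roll":0},{"jaw":1,"linear":[0.05,-0.001,-0.003],"roll":0},{"jaw":1,"linear":[0.05,-0.001,-0.003],"roll":0}])

```text
t: 30.2
tool_pos: [0.509, 0.2927, 0.1821]
orientation: [1.131, 1.253, -1.132]
force: [0.2, -0.4, -2.3]
opening: 0.0357
```

```bash
python3 - <<'E'
from h import *
x,y=sh(0,75); goal(x,y,.093,-1.466); print(read_state()['opening'])
E
```

```text
lin [0.1503, 0.0074, 0.6113] roll -0.0017 q6 0.33 yaw0 -1.4669 pos [0.509  0.2927 0.1821] t 30.2 F [ 0.2 -0.4 -2.3]
0.03567228221867325
```

Call:
apply_moves(series=[{"jaw":1,"linear":[0,0.001,0.03],"roll":0},{"jaw":1,"linear":[0,0.002,0.1],"roll":0},{"jaw":1,"linear":[0,0.003,0.19],"roll":0},{"jaw":1,"linear":[0,0.004,0.28],"roll":0},{"jaw":1,"linear":[0,0.005,0.37],"roll":0},{"jaw":1,"linear":[0,0.006,0.46],"roll":0},{"jaw":1,"linear":[0,0.007,0.55],"roll":0},{"jaw":1,"linear":[0,0.007,0.6],"roll":0},{"jaw":1,"linear":[0,0.007,0.611],"roll":0},{"jaw":1,"linear":[0.02,0.007,0.611],"roll":0},{"jaw":1,"linear":[0.04,0.007,0.611],"roll":0},{"jaw":1,"linear":[0.05,0.007,0.611],"roll":0},{"jaw":1,"linear":[0.05,0.007,0.611],"roll":0}])

```text
t: 31.82
tool_pos: [0.5507, -0.0707, 0.1521]
orientation: [1.13, 1.255, -1.133]
force: [0.3, -0.4, -0.7]
opening: 0.0354
```

```bash
python3 - <<'E'
from h import *
x,y=sh(0,75);goal(x,y,.093,-1.466)
p,K,W=snap('wrist'); q,_,_=snap('side')
cv2.imwrite('pics/c6.png',np.hstack([cv2.resize(p[60:340,100:460],(430,334)),cv2.resize(q[110:230,230:350],(334,334))]))
E
```

```text
lin [0.0985, 0.0014, 0.0019] roll 0.0006 q6 -0.32 yaw0 -1.4657 pos [ 0.5507 -0.0707  0.1521] t 31.825 F [ 0.3 -0.4 -0.7]
```

View pics/c6.png

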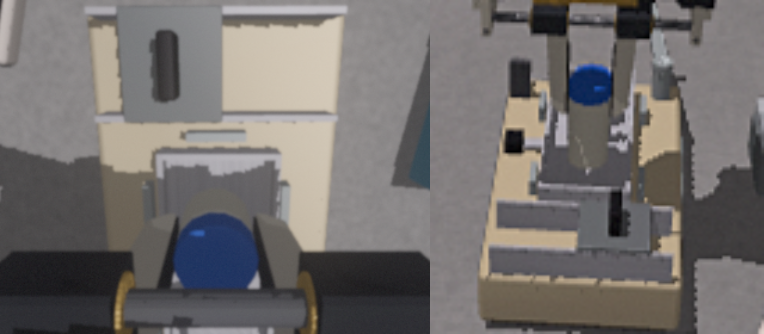

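Call:
apply_moves(series=[{"jaw":1,"linear":[0.02,0.001,0.002],"roll":0},{"jaw":1,"linear":[0.05,0.001,0.002],"roll":0},{"jaw":1,"linear":[0.07,0.001,0.002],"roll":0},{"jaw":1,"linear":[0.085,0.001,0.002],"roll":0},{"jaw":1,"linear":[0.095,0.001,0.002],"roll":0},{"jaw":1,"linear":[0.099,0.001,0.002],"roll":0},{"jaw":1,"linear":[0.099,0.001,0.002],"roll":0},{"jaw":1,"linear":[0.099,0.001,0.002],"roll":0}])

```text
t: 32.92
tool_pos: [0.5527, -0.0726, 0.0945]
orientation: [1.131, 1.253, -1.131]
force: [0.3, -0.5, -0.9]
opening: 0.0357
```

```bash
python3 - <<'E'
from h import *
x,y=sh(0,75);goal(x,y,.093,-1.466);print(read_state()['opening'])
E
```

```text
lin [0.0024, -0.0016, -0.0013] roll -0.0004 q6 -0.32 yaw0 -1.4662 pos [ 0.5527 -0.0726  0.0945] t 32.925 F [ 0.3 -0.5 -0.9]
0.035725236414170386
```

Call:
apply_moves(series=[{"jaw":1,"linear":[0.003,0,0],"roll":0},{"jaw":1,"linear":[0.004,0,0],"roll":0},{"jaw":-0.3,"linear":[0.003,0,0],"roll":0},{"jaw":-0.3,"linear":[0.002,0,0],"roll":0},{"jaw":-0.3,"linear":[0.002,0,0],"roll":0},{"jaw":-0.3,"linear":[-0.02,0,0],"roll":0},{"jaw":-0.3,"linear":[-0.1,0,0],"roll":0},{"jaw":-0.5,"linear":[-0.2,0,0],"roll":0},{"jaw":-0.5,"linear":[-0.35,0,0.2],"roll":0},{"jaw":-0.5,"linear":[-0.35,0,0.4],"roll":0},{"jaw":-0.5,"linear":[-0.35,0,0.4],"roll":0},{"jaw":-0.5,"linear":[-0.35,0,0.4],"roll":0},{"jaw":-0.5,"linear":[-0.35,0,0.4],"roll":0},{"jaw":-0.5,"linear":[-0.35,0,0.4],"roll":0}])

```text
t: 34.67
tool_pos: [0.577, -0.311, 0.3056]
orientation: [1.132, 1.252, -1.132]
force: [-0.4, 0.8, -0.1]
opening: 0.07
```

```bash
python3 - <<'E'
from h import *
p,K,W=snap('wrist'); q,_,_=snap('side')
goal(.5,0,.3,0)
cv2.imwrite('pics/c7.png',np.hstack([cv2.resize(p[:300],(500,268)),cv2.resize(q[80:230,230:380],(268,268))]))
E
```

```text
lin [0.0071, -0.0736, -0.5261] roll -2.7982 q6 -0.68 yaw0 -1.4651 pos [ 0.5772 -0.3092  0.3052] t 34.775 F [ 0.6 -0.2  0.5]
```

View pics/c7.png

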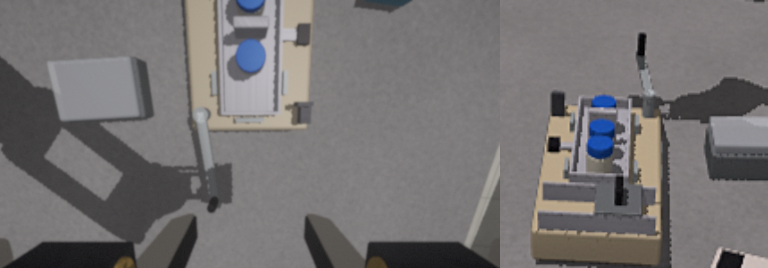

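All three jars are upright in the tray. The latch pin is at (213,203) in the crop and the catch at (304,112). Next I'll compute the latch grasp.

```bash
python3 - <<'E'
from h import *
p,K,W=ld('wrist'); k=560/500
inv=lambda q:(np.array([[np.cos(YAW),np.sin(YAW)],[-np.sin(YAW),np.cos(YAW)]])@(q[:2]-O)*1000).round(1)
# precise pin: dark blob
g=cv2.cvtColor(p,cv2.COLOR_BGR2GRAY); sub=g[205:245,225:252]; print(np.argwhere(sub<35).min(0)+[205,225],np.argwhere(sub<35).max(0)+[205,225],np.argwhere(sub<35).mean(0)+[205,225])
for z in(.12,.136): print('pin',inv(ray(K,W,(238.6,227.3),z)))
for uv in [(297,103),(312,103),(312,122),(297,122)]: print('catch',inv(ray(K,W,(uv[0]*k,uv[1]*k),.1)))
m=np.argwhere(sub<35).mean(0)+[205,225]; q=ray(K,W,(m[1],m[0]),.12); i=inv(q); a=np.arctan2(-(i[1]+101),i[0]+65); print(i,a,np.hypot(i[1]+101,i[0]+65))
for a in (1.35,1.43,1.5):print(a,sh(-65+118*np.cos(a),-101-118*np.sin(a)))
E
```

```text
[227 237] [227 237] [227. 237.]
pin [ -50.4 -216.4]
pin [ -48.1 -210.7]
catch [ 60.3 -87.4]
catch [ 79.6 -87.5]
catch [  81.  -111.4]
catch [  61.4 -111.3]
[ -52.3 -216. ] 1.4608072357115236 115.69913569253661
1.35 [ 0.54321098 -0.36554896]
1.43 [ 0.53415631 -0.36820959]
1.5 [ 0.52608079 -0.36993755]
```

```bash
python3 - <<'E'
from h import *
a=1.44;x,y=sh(-65+114*np.cos(a),-101-114*np.sin(a)); print(x,y); goal(x,y,.115,.105-a)
E
```

```text
0.5320758854679006 -0.36460167679499655
lin [0.3169, -0.0852, 0.0831] roll -0.2485 q6 -0.68 yaw0 -1.4651 pos [ 0.5772 -0.3092  0.3052] t 34.775 F [ 0.6 -0.2  0.5]
```

Call:
apply_moves(series=[{"jaw":-0.5,"linear":[0.0,-0.05,0.05],"roll":-0.15},{"jaw":-0.5,"linear":[0.05,-0.085,0.083],"roll":-0.249},{"jaw":-0.5,"linear":[0.1,-0.085,0.083],"roll":-0.249},{"jaw":-0.5,"linear":[0.17,-0.085,0.083],"roll":-0.249},{"jaw":-0.5,"linear":[0.22,-0.085,0.083],"roll":-0.249},{"jaw":-0.5,"linear":[0.22,-0.085,0.083],"roll":-0.249}])

```text
t: 35.52
tool_pos: [0.5307, -0.3613, 0.1698]
orientation: [1.033, 1.316, -1.032]
force: [-0.2, 0.5, 0.0]
opening: 0.07
```

```bash
python3 - <<'E'
from h import *
a=1.44;x,y=sh(-65+114*np.cos(a),-101-114*np.sin(a)); goal(x,y,.115,.105-a)
p,K,W=snap('wrist'); q,_,_=snap('side')
cv2.imwrite('pics/c8.png',np.hstack([cv2.resize(p[120:340,140:420],(420,330)),cv2.resize(q[70:180,270:380],(330,330))]))
E
```

```text
lin [0.0913, 0.0011, 0.0061] roll 0.0042 q6 -0.92 yaw0 -1.3328 pos [ 0.5307 -0.3613  0.1698] t 35.525 F [-0.2  0.5  0. ]
```

View pics/c8.png

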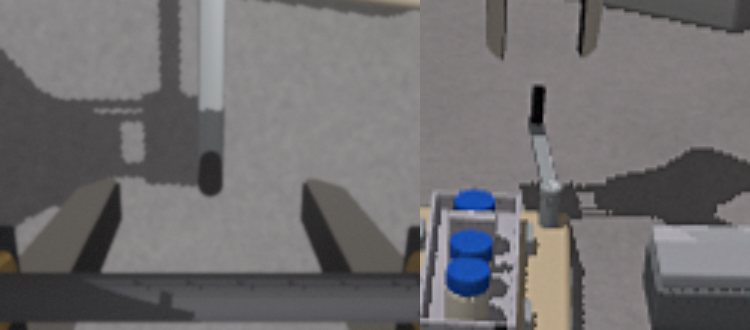

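The pin is centred between the fingers (210 against a midpoint of 211) and the tool is aligned with the bar. I'll descend and grip lightly.

Call:
apply_moves(series=[{"jaw":-0.5,"linear":[0.03,0.001,0.006],"roll":0},{"jaw":-0.5,"linear":[0.06,0.001,0.006],"roll":0},{"jaw":-0.5,"linear":[0.08,0.001,0.006],"roll":0},{"jaw":-0.5,"linear":[0.09,0.001,0.006],"roll":0},{"jaw":-0.5,"linear":[0.091,0.001,0.006],"roll":0},{"jaw":1,"linear":[0.091,0.001,0.006],"roll":0},{"jaw":1,"linear":[0.091,0.001,0.006],"roll":0},{"jaw":1,"linear":[0.091,0.001,0.006],"roll":0},{"jaw":1,"linear":[0.091,0.001,0.006],"roll":0},{"jaw":1,"linear":[0.091,0.001,0.006],"roll":0},{"jaw":1,"linear":[0.091,0.001,0.006],"roll":0},{"jaw":1,"linear":[0.091,0.001,0.006],"roll":0}], force=10)

```text
t: 37.12
tool_pos: [0.5341, -0.367, 0.1196]
orientation: [1.032, 1.308, -1.032]
force: [-0.1, 0.0, -0.6]
opening: 0.0114
```

Call:
apply_moves(series=[{"jaw":1,"linear":[0,0.0083,-0.0002],"roll":-0.083},{"jaw":1,"linear":[0,0.0166,-0.0007],"roll":-0.167},{"jaw":1,"linear":[0,0.033,-0.0029],"roll":-0.333},{"jaw":1,"linear":[0,0.0492,-0.0065],"roll":-0.5},{"jaw":1,"linear":[0,0.065,-0.0115],"roll":-0.667},{"jaw":1,"linear":[0,0.0803,-0.0178],"roll":-0.833},{"jaw":1,"linear":[0,0.095,-0.0255],"roll":-1},{"jaw":1,"linear":[0,0.095,-0.0255],"roll":-1},{"jaw":1,"linear":[0,0.095,-0.0255],"roll":-1}])

```text
t: 38.25
tool_pos: [0.5858, -0.3384, 0.1196]
orientation: [0.633, 1.473, -0.634]
force: [-1.2, 1.9, 1.1]
opening: 0.0113
```

```bash
cat > la.py <<'E'
from h import *
s=read_state();print(s['opening'],s['wrist_torque'].round(2) if hasattr(s['wrist_torque'],'round') else s['wrist_torque'])
R=cv2.Rodrigues(np.array(s['orientation'],float))[0];yaw=np.arctan2(-R[0,1],R[1,1]);print('a by yaw',YAW-yaw)
h=sh(-65,-101);v=s['tool_pos'][:2]-h;print('a by pos',YAW-np.arctan2(v[1],v[0]),'r',np.linalg.norm(v))
a=0.
for a in (.39,0,-.02):
    x,y=sh(-65+114*np.cos(a),-101-114*np.sin(a));print(a);goal(x,y,.115,.105-a)
E
python3 la.py
```

```text
0.011276034690273475 [ 0.33  0.26 -0.06]
a by yaw 0.915646841274507
a by pos 0.916540303125728 r 0.11673778169562234
0.39
lin [0.0077, 0.0955, -0.0302] roll -1.0039 q6 -1.36 yaw0 -0.8106 pos [ 0.5858 -0.3384  0.1196] t 38.25 F [-1.2  1.9  1.1]
0
lin [0.0075, 0.1508, -0.0788] roll -1.7488 q6 -1.36 yaw0 -0.8106 pos [ 0.5858 -0.3384  0.1196] t 38.25 F [-1.2  1.9  1.1]
-0.02
lin [0.0075, 0.1531, -0.0819] roll -1.787 q6 -1.36 yaw0 -0.8106 pos [ 0.5858 -0.3384  0.1196] t 38.25 F [-1.2  1.9  1.1]
```

Call:
apply_moves(series=[{"jaw":1,"linear":[0,0.0083,-0.0007],"roll":-0.083},{"jaw":1,"linear":[0,0.0166,-0.0017],"roll":-0.167},{"jaw":1,"linear":[0,0.033,-0.0046],"roll":-0.333},{"jaw":1,"linear":[0,0.0495,-0.009],"roll":-0.5},{"jaw":1,"linear":[0,0.0655,-0.0148],"roll":-0.667},{"jaw":1,"linear":[0,0.081,-0.0218],"roll":-0.833},{"jaw":1,"linear":[0,0.0955,-0.0302],"roll":-1},{"jaw":1,"linear":[0,0.0955,-0.0302],"roll":-1},{"jaw":1,"linear":[0,0.0955,-0.0302],"roll":-1}])

```text
t: 39.38
tool_pos: [0.6172, -0.286, 0.1199]
orientation: [0.222, 1.551, -0.225]
force: [9.1, -2.2, -5.8]
opening: 0.0117
```

```bash
python3 la.py
```

```text
0.011673903030556118 [-0.39 -1.82  0.  ]
a by yaw 0.3899233035744813
a by pos 0.38545679013190326 r 0.11631553069181462
0.39
lin [0.0081, -0.0009, -0.0039] roll 0.0001 q6 -1.8 yaw0 -0.2849 pos [ 0.6172 -0.286   0.1199] t 39.375 F [ 9.1 -2.2 -5.8]
0
lin [0.0079, 0.0714, -0.0182] roll -0.7447 q6 -1.8 yaw0 -0.2849 pos [ 0.6172 -0.286   0.1199] t 39.375 F [ 9.1 -2.2 -5.8]
-0.02
lin [0.0079, 0.0749, -0.0197] roll -0.7829 q6 -1.8 yaw0 -0.2849 pos [ 0.6172 -0.286   0.1199] t 39.375 F [ 9.1 -2.2 -5.8]
```

Call:
apply_moves(series=[{"jaw":0.5,"linear":[0,-0.001,-0.004],"roll":0},{"jaw":0.5,"linear":[0,-0.001,-0.005],"roll":0},{"jaw":0.5,"linear":[0,-0.001,-0.005],"roll":0},{"jaw":1,"linear":[0,-0.001,-0.005],"roll":0},{"jaw":1,"linear":[0,-0.001,-0.005],"roll":0},{"jaw":1,"linear":[0,-0.001,-0.005],"roll":0}])

```text
t: 40.12
tool_pos: [0.6141, -0.2857, 0.1199]
orientation: [0.222, 1.552, -0.225]
force: [-1.4, -0.6, -0.8]
opening: 0.0114
```

```bash
python3 la.py
```

```text
0.011366063226528444 [0.   0.02 0.07]
a by yaw 0.3899344410502443
a by pos 0.3910948815754317 r 0.11328603082839522
0.39
lin [0.0081, 0.0002, 0.0011] roll 0.0001 q6 -1.8 yaw0 -0.2849 pos [ 0.6141 -0.2857  0.1199] t 40.125 F [-1.4 -0.6 -0.8]
0
lin [0.0079, 0.0725, -0.0131] roll -0.7447 q6 -1.8 yaw0 -0.2849 pos [ 0.6141 -0.2857  0.1199] t 40.125 F [-1.4 -0.6 -0.8]
-0.02
lin [0.0079, 0.076, -0.0146] roll -0.7829 q6 -1.8 yaw0 -0.2849 pos [ 0.6141 -0.2857  0.1199] t 40.125 F [-1.4 -0.6 -0.8]
```

Now the last arc at r≈113, to a = 0 and a little past it against the stop.

Call:
apply_moves(series=[{"jaw":1,"linear":[0,0.0165,-0.0008],"roll":-0.167},{"jaw":1,"linear":[0,0.0328,-0.003],"roll":-0.333},{"jaw":1,"linear":[0,0.049,-0.0065],"roll":-0.5},{"jaw":1,"linear":[0,0.0605,-0.01],"roll":-0.62},{"jaw":1,"linear":[0,0.0685,-0.013],"roll":-0.71},{"jaw":1,"linear":[0,0.0722,-0.0145],"roll":-0.745},{"jaw":1,"linear":[0,0.0722,-0.0145],"roll":-0.745},{"jaw":1,"linear":[0,0.0722,-0.0145],"roll":-0.745}])

```text
t: 41.12
tool_pos: [0.6179, -0.242, 0.1198]
orientation: [-0.085, 1.562, 0.079]
force: [-0.4, -0.9, 1.0]
opening: 0.0119
```

```bash
python3 la.py
```

```text
0.011851268251653781 [-0.22  0.17 -0.05]
a by yaw 0.0008284092633425444
a by pos 0.0008414087261041509 r 0.11305869026392458
0.39
lin [0.0082, -0.0721, -0.0127] roll 0.7433 q6 -2.13 yaw0 0.1042 pos [ 0.6179 -0.242   0.1198] t 41.125 F [-0.4 -0.9  1. ]
0
lin [0.008, 0.0002, 0.0015] roll -0.0016 q6 -2.13 yaw0 0.1042 pos [ 0.6179 -0.242   0.1198] t 41.125 F [-0.4 -0.9  1. ]
-0.02
lin [0.008, 0.004, 0.0015] roll -0.0398 q6 -2.13 yaw0 0.1042 pos [ 0.6179 -0.242   0.1198] t 41.125 F [-0.4 -0.9  1. ]
```

Call:
apply_moves(series=[{"jaw":1,"linear":[0,0.003,0],"roll":0},{"jaw":1,"linear":[0,0.006,0],"roll":0},{"jaw":1,"linear":[0,0.008,0],"roll":0},{"jaw":1,"linear":[0,0.008,0],"roll":0}])

```text
t: 41.62
tool_pos: [0.6178, -0.2416, 0.12]
orientation: [-0.088, 1.56, 0.072]
force: [4.2, -17.6, -5.9]
opening: 0.0115
```

```bash
python3 la.py
```

```text
0.011531732820505845 [-3.12 -0.64 -0.02]
a by yaw 0.0034154177186419415
a by pos -0.0023298763336810913 r 0.11304709236250525
0.39
lin [0.0091, -0.0726, -0.0125] roll 0.7383 q6 -2.12 yaw0 0.1016 pos [ 0.6178 -0.2416  0.12  ] t 41.625 F [  4.2 -17.6  -5.9]
0
lin [0.0084, -0.0003, 0.0015] roll -0.0065 q6 -2.12 yaw0 0.1016 pos [ 0.6178 -0.2416  0.12  ] t 41.625 F [  4.2 -17.6  -5.9]
-0.02
lin [0.0083, 0.0035, 0.0015] roll -0.0447 q6 -2.12 yaw0 0.1016 pos [ 0.6178 -0.2416  0.12  ] t 41.625 F [  4.2 -17.6  -5.9]
```

It hit a firm stop at angle ≈0, so the latch is closed. I'll release and retreat upward.

Call:
apply_moves(series=[{"jaw":0.4,"linear":[0,-0.001,0],"roll":0},{"jaw":0.4,"linear":[0,-0.001,0],"roll":0},{"jaw":0.4,"linear":[0,-0.001,0],"roll":0},{"jaw":0.4,"linear":[-0.03,-0.001,0],"roll":0},{"jaw":0.4,"linear":[-0.1,-0.001,0],"roll":0},{"jaw":0.4,"linear":[-0.2,-0.001,0],"roll":0},{"jaw":1,"linear":[-0.25,0.15,-0.05],"roll":0},{"jaw":1,"linear":[-0.25,0.25,-0.05],"roll":0},{"jaw":1,"linear":[-0.25,0.25,-0.05],"roll":0},{"jaw":1,"linear":[-0.25,0.25,-0.05],"roll":0}])

```text
t: 42.88
tool_pos: [0.5716, -0.0916, 0.2707]
orientation: [-0.091, 1.557, 0.074]
force: [0.1, 0.2, 0.0]
opening: 0.0006
```

```bash
python3 - <<'E'
from h import *
p,K,W=snap('wrist'); q,_,_=snap('side'); r,_,_=snap('scene')
print('tab exp'); 
for xs,z in((-57,.2),(-57,.096)): x,y=sh(xs,154); goal(x,y,z,YAW)
cv2.imwrite('pics/c9.png',np.hstack([cv2.resize(p[:280],(480,240)),cv2.resize(q[110:230,230:350],(240,240))]))
E
```

```text
tab exp
lin [0.1116, 0.1737, -0.1258] roll -0.0068 q6 -1.92 yaw0 0.1015 pos [ 0.5716 -0.0946  0.2688] t 43.025 F [-0.2  0.   0. ]
lin [0.2849, 0.1757, -0.1273] roll -0.0068 q6 -1.92 yaw0 0.1015 pos [ 0.5716 -0.0946  0.2688] t 43.025 F [-0.2  0.   0. ]
```

View pics/c9.png

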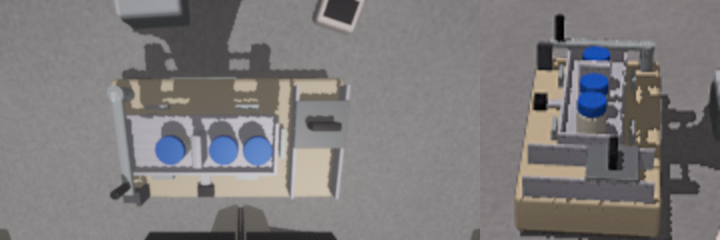

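The latch bar lies in its catch and the jars are upright. The tab is at about (322,125) in the crop. Next is the cover.

```bash
python3 - <<'E'
from h import *
p,K,W=ld('wrist')
inv=lambda q:(np.array([[np.cos(YAW),np.sin(YAW)],[-np.sin(YAW),np.cos(YAW)]])@(q[:2]-O)*1000).round(1)
print(inv(ray(K,W,(322/.857,125/.857),.116)), inv(ray(K,W,(322/.857,125/.857),.105)))
E
```

```text
[-29.8 148. ] [-28.7 151.2]
```

Call:
apply_moves(series=[{"jaw":1,"linear":[0.02,0.08,-0.05],"roll":0},{"jaw":1,"linear":[0.06,0.174,-0.126],"roll":-0.007},{"jaw":1,"linear":[0.11,0.174,-0.126],"roll":-0.007},{"jaw":1,"linear":[0.11,0.174,-0.126],"roll":-0.007},{"jaw":1,"linear":[0.18,0.175,-0.127],"roll":-0.007},{"jaw":1,"linear":[0.24,0.175,-0.127],"roll":-0.007},{"jaw":1,"linear":[0.275,0.175,-0.127],"roll":-0.007},{"jaw":1,"linear":[0.283,0.175,-0.127],"roll":-0.007},{"jaw":1,"linear":[0.283,0.175,-0.127],"roll":-0.007}])

```text
t: 44.15
tool_pos: [0.4881, -0.0006, 0.0983]
orientation: [-0.091, 1.559, 0.073]
force: [0.5, 0.1, -0.1]
opening: 0.0006
```

```bash
python3 - <<'E'
from h import *
for xs in(-50,27.5,30): x,y=sh(xs,154); goal(x,y,.098,YAW)
E
```

```text
lin [0.0006, 0.0023, 0.0096] roll -0.0018 q6 -1.77 yaw0 0.1041 pos [ 0.4881 -0.0006  0.0983] t 44.15 F [ 0.5  0.1 -0.1]
lin [0.002, 0.0024, 0.1387] roll -0.0018 q6 -1.77 yaw0 0.1041 pos [ 0.4881 -0.0006  0.0983] t 44.15 F [ 0.5  0.1 -0.1]
lin [0.002, 0.0024, 0.1429] roll -0.0018 q6 -1.77 yaw0 0.1041 pos [ 0.4881 -0.0006  0.0983] t 44.15 F [ 0.5  0.1 -0.1]
```

Call:
apply_moves(series=[{"jaw":1,"linear":[0,0.002,0.01],"roll":0},{"jaw":1,"linear":[0,0.002,0.02],"roll":0},{"jaw":1,"linear":[0,0.002,0.035],"roll":0},{"jaw":1,"linear":[0,0.002,0.05],"roll":0},{"jaw":1,"linear":[0.001,0.002,0.065],"roll":0},{"jaw":1,"linear":[0.001,0.002,0.08],"roll":0},{"jaw":1,"linear":[0.001,0.002,0.095],"roll":0},{"jaw":1,"linear":[0.001,0.002,0.11],"roll":0},{"jaw":1,"linear":[0.001,0.002,0.12],"roll":0},{"jaw":1,"linear":[0.002,0.002,0.13],"roll":0},{"jaw":1,"linear":[0.002,0.002,0.136],"roll":0},{"jaw":1,"linear":[0.002,0.002,0.14],"roll":0},{"jaw":1,"linear":[0.002,0.002,0.14],"roll":0}])

```text
t: 45.78
tool_pos: [0.5687, 0.0091, 0.098]
orientation: [-0.091, 1.565, 0.073]
force: [-18.5, -1.1, 12.9]
opening: 0.0002
```

```bash
python3 - <<'E'
from h import *
for xs in(27.5,30): x,y=sh(xs,154); goal(x,y,.098,YAW)
E
```

```text
lin [0.0, 0.0004, 0.0035] roll -0.0016 q6 -1.74 yaw0 0.1042 pos [0.5687 0.0091 0.098 ] t 45.775 F [-18.5  -1.1  12.9]
lin [0.0001, 0.0004, 0.0076] roll -0.0016 q6 -1.74 yaw0 0.1042 pos [0.5687 0.0091 0.098 ] t 45.775 F [-18.5  -1.1  12.9]
```

The cover is open against its end stop (18 N). I'll back off, rise, go over the button and check before pressing.

Call:
apply_moves(series=[{"jaw":1,"linear":[0,0,-0.01],"roll":0},{"jaw":1,"linear":[-0.02,0,-0.03],"roll":0},{"jaw":1,"linear":[-0.04,0,-0.06],"roll":0},{"jaw":1,"linear":[-0.04,0,-0.0925],"roll":0},{"jaw":1,"linear":[-0.02,0,-0.0925],"roll":0},{"jaw":1,"linear":[0,0,-0.0925],"roll":0},{"jaw":1,"linear":[0,0,-0.0925],"roll":0},{"jaw":1,"linear":[0,0,-0.0925],"roll":0}])

```text
t: 46.78
tool_pos: [0.5136, 0.0033, 0.0974]
orientation: [-0.091, 1.566, 0.073]
force: [0.8, 0.4, 0.5]
opening: 0.0005
```

```bash
python3 - <<'E'
from h import *
x,y=sh(-30,154); goal(x,y,.084,YAW); goal(x,y,.076,YAW)
p,K,W=snap('wrist'); q,_,_=snap('side')
cv2.imwrite('pics/c10.png',np.hstack([cv2.resize(p[60:340,100:460],(386,300)),cv2.resize(q[150:240,240:330],(300,300))]))
E
```

```text
lin [0.0223, 0.0005, -0.0001] roll -0.0014 q6 -1.76 yaw0 0.1043 pos [0.5136 0.0033 0.0974] t 46.775 F [0.8 0.4 0.5]
lin [0.0357, 0.0007, -0.0001] roll -0.0014 q6 -1.76 yaw0 0.1043 pos [0.5136 0.0033 0.0974] t 46.775 F [0.8 0.4 0.5]
```

View pics/c10.png

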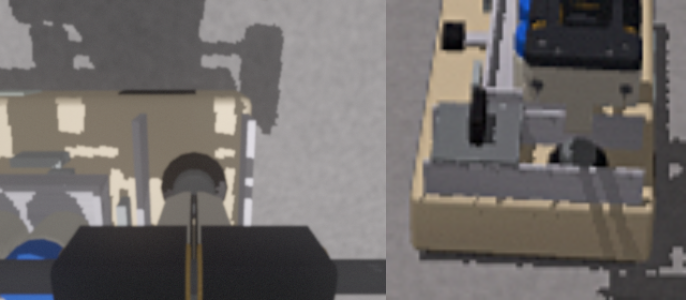

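The closed fingers are centred over the button, so I'll press.

Call:
apply_moves(series=[{"jaw":1,"linear":[0.02,0,0],"roll":0},{"jaw":1,"linear":[0.026,0,0],"roll":0},{"jaw":1,"linear":[0.03,0,0],"roll":0},{"jaw":1,"linear":[0.034,0,0],"roll":0},{"jaw":1,"linear":[0.037,0,0],"roll":0},{"jaw":1,"linear":[0.039,0,0],"roll":0},{"jaw":1,"linear":[0.039,0,0],"roll":0},{"jaw":1,"linear":[0.039,0,0],"roll":0}])

```text
t: 47.88
tool_pos: [0.5138, 0.0032, 0.076]
orientation: [-0.091, 1.565, 0.073]
force: [-10.9, 1.6, 17.6]
opening: 0.0005
```

Fully down: z=0.076 with 17.6 N. Next I'll release and go to the far side of the tab.

Call:
apply_moves(series=[{"jaw":1,"linear":[-0.02,0,0],"roll":0},{"jaw":1,"linear":[-0.07,0,0],"roll":0},{"jaw":1,"linear":[-0.125,0,0.02],"roll":0},{"jaw":1,"linear":[-0.125,0,0.08],"roll":0},{"jaw":1,"linear":[-0.125,0,0.14],"roll":0},{"jaw":1,"linear":[-0.125,0,0.163],"roll":0},{"jaw":1,"linear":[-0.125,0,0.163],"roll":0},{"jaw":1,"linear":[-0.125,0,0.163],"roll":0}])

```text
t: 48.88
tool_pos: [0.6102, 0.0141, 0.1513]
orientation: [-0.091, 1.566, 0.073]
force: [-0.4, 0.6, 0.6]
opening: 0.0005
```

```bash
python3 - <<'E'
from h import *
for xs in(68,-13): x,y=sh(xs,154); goal(x,y,.099,YAW)
E
```

```text
lin [0.0871, 0.0003, 0.0009] roll -0.0011 q6 -1.73 yaw0 0.1044 pos [0.6102 0.0141 0.1513] t 48.875 F [-0.4  0.6  0.6]
lin [0.0867, 0.0002, -0.1341] roll -0.0011 q6 -1.73 yaw0 0.1044 pos [0.6102 0.0141 0.1513] t 48.875 F [-0.4  0.6  0.6]
```

Call:
apply_moves(series=[{"jaw":1,"linear":[0.04,0,0.001],"roll":0},{"jaw":1,"linear":[0.075,0,0.001],"roll":0},{"jaw":1,"linear":[0.087,0,0.001],"roll":0},{"jaw":1,"linear":[0.087,0,0.001],"roll":0},{"jaw":1,"linear":[0.087,0,-0.015],"roll":0},{"jaw":1,"linear":[0.087,0,-0.03],"roll":0},{"jaw":1,"linear":[0.087,0,-0.045],"roll":0},{"jaw":1,"linear":[0.087,0,-0.06],"roll":0},{"jaw":1,"linear":[0.087,0,-0.075],"roll":0},{"jaw":1,"linear":[0.087,0,-0.09],"roll":0},{"jaw":1,"linear":[0.087,0,-0.105],"roll":0},{"jaw":1,"linear":[0.087,0,-0.118],"roll":0},{"jaw":1,"linear":[0.087,0,-0.128],"roll":0},{"jaw":1,"linear":[0.087,0,-0.135],"roll":0},{"jaw":1,"linear":[0.087,0,-0.14],"roll":0},{"jaw":1,"linear":[0.087,0,-0.14],"roll":0}])

```text
t: 50.88
tool_pos: [0.5268, 0.0048, 0.0988]
orientation: [-0.091, 1.566, 0.073]
force: [1.4, -0.0, 0.7]
opening: 0.0003
```

```bash
python3 - <<'E'
from h import *
x,y=sh(-17,154); goal(x,y,.099,YAW)
E
```

```text
lin [-0.0004, 0.0002, -0.0006] roll -0.0013 q6 -1.75 yaw0 0.1043 pos [0.5268 0.0048 0.0988] t 50.875 F [ 1.4 -0.   0.7]
```

Only friction so far; push on to the stop.

Call:
apply_moves(series=[{"jaw":1,"linear":[0,0,-0.003],"roll":0},{"jaw":1,"linear":[0,0,-0.006],"roll":0},{"jaw":1,"linear":[0,0,-0.009],"roll":0},{"jaw":1,"linear":[0,0,-0.009],"roll":0}])

```text
t: 51.38
tool_pos: [0.5262, 0.0047, 0.0991]
orientation: [-0.091, 1.555, 0.073]
force: [27.4, 2.0, -20.1]
opening: 0.0003
```

It's against the stop, so the cover is fully closed. I'll retreat and check.

Call:
apply_moves(series=[{"jaw":1,"linear":[0,0,0.01],"roll":0},{"jaw":1,"linear":[-0.05,0,0.02],"roll":0},{"jaw":1,"linear":[-0.15,0,0.05],"roll":0},{"jaw":1,"linear":[-0.3,0,0.12],"roll":0},{"jaw":1,"linear":[-0.36,-0.2,0.2],"roll":0},{"jaw":1,"linear":[-0.36,-0.2,0.2],"roll":0},{"jaw":1,"linear":[-0.36,-0.2,0.2],"roll":0},{"jaw":1,"linear":[-0.36,-0.2,0.2],"roll":0},{"jaw":1,"linear":[-0.36,-0.2,0.2],"roll":0}])

```text
t: 52.5
tool_pos: [0.6542, -0.0992, 0.3169]
orientation: [-0.09, 1.557, 0.074]
force: [0.2, -1.0, -0.3]
opening: 0.0006
```

```bash
python3 - <<'E'
from h import *
p,K,W=snap('wrist'); q,_,_=snap('side')
print(read_state()['tool_pos'],read_state()['force'])
cv2.imwrite('pics/c11.png',np.hstack([cv2.resize(p[:280],(480,240)),cv2.resize(q[100:380,180:420],(300,240*1)) if 0 else cv2.resize(q[100:240,230:370],(240,240))]))
E
```

```text
[ 0.65413937 -0.09868674  0.31706821] [0.27143718 0.37676306 0.18080665]
```

View pics/c11.png

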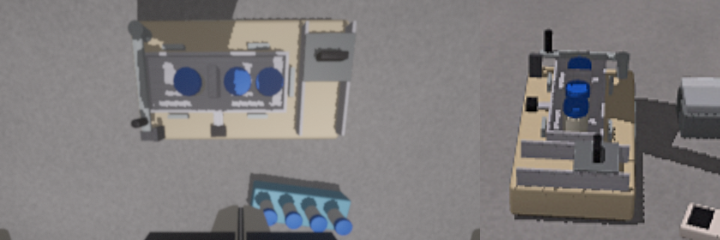

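The final view shows the latch in its catch, the jars upright in the seated tray, the cover closed (tab 331,55) and the robot clear of everything.

```bash
python3 -c "
from plant import *
print(close_job())"
```

```text
the job is handed in; nothing more can be done
None
```

The job is done and handed in at about 53 s, well inside the 210 s limit; no verdict was reported.

- **Tray:** it is seated in the bed. Its rim measured 79 x 200 mm at the seated height, lined up with the shaker. I did not measure the lever angle directly.
- **Jars:** three were present, and all stand upright in the tray at about y −32, +32 and +75 mm. I left the black look-alikes where they stood.
- **Latch:** I swung it to a firm stop at an angle of about 0 (17.6 N). The pictures show the bar in its catch.
- **Cover and button:** after latching, I slid the cover to its open stop, pressed the button fully down (tip at 76 mm, 17.6 N) and released it. I then slid the cover back to its closed stop.

The last pictures show everything in place and the robot clear, and no check disagreed. I did not separately measure the tip box, wash bottle or tube rack at the end, but the arm never worked near them. I also did not look at the button after releasing it.

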